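Load a baking dish into the mini oven and shut its drop-down door

TASK

Put the terracotta baking dish in the mini oven to warm: pull the oven door all the way down by its bar and set the dish gently, the right way up, on the lowered door. There is no room for a hand under the oven's roof, so let go of the dish there, then push it from the front all the way into the oven, and swing the door back up until it is fully shut. Leave the mug, tin and bowl where they stand.

Things in the scene. Friction and masses are not known exactly. Their poses are not given: they have to be found in the camera images.
- oven: Steel mini oven, fixed, 344 wide x 190 deep x 248 mm high, knob column on its right (-y). Origin on the worktop under the middle of the door hinge, in the mouth plane; +x points into the oven, y along the hinge, z up. Mouth and cavity: y = -115 to 115, x = 0 to 160 (depth), flat floor at z = 80, roof at z = 197 mm, solid above up to 248.
- oven_door (a joint): Bottom-hinged door, rad: 0 = shut (upright), 1.57 = fully down and level, its inner face then flush with the oven floor (z = 80 mm), reaching x = 0 to -125 in the oven frame. 250 wide x 125 high x 18 mm thick, steel frame round glass; it turns about the oven's y axis through point door_hinge, which lies in its inner face. Spring-balanced: stays where it is left, 3 to 7 N at the bar.
- door_hinge (a point): Middle of the hinge line: 80 mm above the worktop, at x = y = 0 of the oven frame; axes as the oven's.
- door_bar (a point): Middle of the door's round handle bar: 12 mm thick, 200 mm long along the hinge direction, arms at +-88 mm, free between; moves with the door. Shut: 40 mm in front of the mouth plane, 165 mm above the hinge (40 above the door's edge), 245 above the worktop. Fully down: 165 mm in front of the hinge (40 beyond the door's edge), 40 below it, 40 above the worktop.
- dish: Loose terracotta baking dish, oblong, open on top, 0.35 to 0.6 kg. Origin at the centre of its underside, z up; 100 mm along its x, 160 along its y (190 over the two end lugs), 52 high; walls 8 mm thick (10 at the rim), inside floor 8 mm up. Lugs 58 mm long in x, 11 thick, just under the rim. It goes in broadside: its y along the oven's y, either way round.
- mug_cream: Bystander: cream mug with a handle, on the worktop (not the one in the dish rack), 117 x 84 x 98 mm, origin at its underside.
- milk_tin: Bystander: upright food tin, 76 mm across, 110 mm high, origin at the centre of its underside.
- green_bowl: Bystander: small round pale green tub, 97 mm across, 52 mm high, origin at the centre of its underside.

How it is judged (in metres and radians):
On the way, in this order (a step that is already met when the one before it is completed fails the run):
1. the door is pulled all the way down (value of joint oven_door above 1.48 rad), for 0.2 s.
2. the dish stands on the lowered door, let go (value of joint oven_door above 1.45 rad and x of dish in the frame of oven between -0.13 and 0 m and y of dish in the frame of oven between -0.08 and 0.08 m and z of dish in the frame of oven between 0.07 and 0.09 m and angle between dish's own z axis and vertical below 0.1 rad and contact force between the fingers and dish below 0.1 N and linear speed of dish below 0.03 m/s), for 0.2 s.
At the end, for the whole second after the job is handed in: The oven door is shut to within 0.05 rad; the dish stands upright (within 0.1 rad) and at rest on the oven floor behind it, origin at x = 45 to 115 mm, y within 70 mm of the middle and z = 70 to 90 mm in the oven frame. Mug, tin and bowl have not moved more than 30 mm (value of joint oven_door below 0.05 rad and x of dish in the frame of oven between 0.045 and 0.115 m and y of dish in the frame of oven between -0.07 and 0.07 m and z of dish in the frame of oven between 0.07 and 0.09 m and angle between dish's own z axis and vertical below 0.1 rad and linear speed of dish below 0.02 m/s); the robot touches nothing.
It fails at once if the dish is tipped by more than 0.6 rad (angle between dish's own z axis and vertical above 0.6 rad).
It fails at once if the dish is dropped: it moves faster than 0.6 m/s out of the fingers (a fall of about 2 cm) (linear speed of dish above 0.6 m/s and contact force between the fingers and dish below 0.1 N).
It fails at once if the mug, tin or bowl is moved by more than 30 mm (distance of any of mug_cream, milk_tin, green_bowl from where it was at the start of the episode above 0.03 m).
It also fails if it takes over 72 s, if anything falls off the work surface, if the arm or the gripper's body presses on something with over 40 N, if the wrist force passes 120 N, or if a joint passes its speed limit or range.

ROBOT

A 6-joint arm with a two-finger parallel gripper is mounted at the origin on a cart in front of the work surface, level with it; the furniture and walls round the work are solid. World frame = base frame: x ahead of the robot, y to its left, z up, the work surface at z = 0. Lengths are in mm, angles in rad, forces in N, time in s.
With the tool pointing down it reaches from about 350 to 875 mm from the base axis. Payload 4.2 kg.
Tool frame: the origin (TCP) lies at the very end of the fingers, on their centre line; the grasp point (between the pads) lies 19 mm behind it; z points along the fingers, y is the line along which they close (so a half turn about z gives the same grasp; the last joint's range is limited). The gripper opens to 85 mm and grips with 20 to 120 N. Pads are 22 mm wide; open, the fingers measure 114 mm over their backs; the gripper's body (76 mm by 85 mm) begins 54 mm behind the grasp point. The pads swing forward as they close: fully open they stand 13 mm farther back than shut.
Start: joints at [1.394, 0.385, 0.008, 0, -1.194, -0.259], TCP at [263.801, 566.576, 209.412] pointing down, gripper open.
Joint ranges: [-3.14, 3.14], [-1.21, 2.06], [-1.07, 1.41], [-3.16, 2.05], [-2.99, -0.16], [-3.1, 3.1]. Speed limits (rad/s): [2.79, 2.79, 3.14, 3.14, 3.14, 3.14].

INTERFACE

Orientations are given as a unit quaternion [x, y, z, w].
In Python, from bench import read_state, get_image, get_calibration, job_done gives the robot as it stands.
- The arm moves only by the shell command python3 -m creep 'ROWS'. ROWS is a JSON object of lists of equal length, an entry for each row: "translation": the shift along the world's x, y, z in cm, a list of three; "delta_rot": the turn, a rotation vector about the world's x, y, z in degrees, a list of three; "hand": the finger opening in cm, from 0 to 8.54. A call has 1 to 8 rows; each row is the pose to reach, as a shift and turn from the pose commanded when the call began; what a row does not reach only later rows make up. A row lasts 1/8 s, in which the tool goes at most 62.5 mm and 10.7 degrees, less where a joint would pass 70% of its speed; a pose out of reach is approached as far as the arm can. A call with a gripper value outside its range is refused whole. The fingers move at their own pace and stop on an object; the grip force is fixed at half the most. Time passes only in rows, so rows that repeat a pose let the fingers close. It gives the time, the measured TCP pose, the force, the opening and the grip force at its end, in the units of the state.
- read_state(): the state, without advancing time (a new reading comes with each control period).
- get_image(name): name is "scene" or "top"; returns (picture, depth): 384x512x3 uint8, red, green, blue; 384x512 float32, mm along the optical axis (not along the pixel's ray), 0 where there is no reading.
- get_calibration(name): a dict with "intrinsics" (3x3 intrinsics, pixels), "dist" ([k1, k2, p1, p2, k3] as OpenCV has them; the pictures are not rectified), "xyz" and "attitude" of the camera in the world. Camera axes: x right, y down, z forward; pixel columns grow to the right and rows downward; lengths in mm; the calibration is good to about 2 mm. A picture is of the moment at which its call begins. get_calibration takes no time and is no camera call.
- job_done(): hands the job in; it is judged then, once.
The state is a dict: "clock": time; "joints": joint angles; "joint_vel": joint speeds; "joint_efforts": joint torques, N m; "position": TCP position; "ee_rot": TCP orientation; "contact_force": force on the tool from outside, world axes, zero at the start; "wrist_torque": the same for the moment, N m; "gripper_width": finger opening in mm; "grasp_force": force on a finger pad.
Only numpy, scipy, OpenCV 4.12 (cv2) and the standard library are available. Lean on these libraries where they do the work, as an engineer would, in place of code of your own. Each camera call takes 0.05 s, during which the arm holds its last target. There are 200 camera calls.

## Working session

There is one attempt and no reset: what is moved stays moved. The work goes in short steps, Python scripts to look and compute and a shell command to move; the robot and the scene stay as the last step left them, time stands still between calls to the robot, and variables do not carry over. Pictures are saved under pics/ and viewed, at most 10 in all, crops included, and the job is handed in when it is done.

```bash
mkdir -p pics; ls
cat > h.py <<'E'
import numpy as np,cv2
from bench import *
from scipy.spatial.transform import Rotation as R
def cloud(n):
    im,d=get_image(n);c=get_calibration(n)
    K=np.array(c["intrinsics"],float);h,w=d.shape
    u,v=np.meshgrid(np.arange(w),np.arange(h))
    p=cv2.undistortPoints(np.stack([u,v],-1).reshape(-1,1,2).astype(float),K,np.array(c["dist"],float)).reshape(h,w,2)
    P=np.dstack([p,np.ones((h,w))])*d[...,None]
    A=np.array(c["attitude"],float)
    M=A if A.shape==(3,3) else R.from_quat(A).as_matrix()
    return im,d,P@M.T+np.array(c["xyz"],float)
E
python3 - <<'E'
from h import *
for n in("scene","top"):
    im,d,P=cloud(n);c=get_calibration(n);print(n,c["xyz"],c["attitude"])
    np.savez(n+"0.npz",im=im,d=d,P=P)
    cv2.imwrite(f"pics/{n}0.png",im[...,::-1])
print(read_state())
E
```

```text
pics
scene [293.62910635 525.62207639 887.1283712 ] [-0.23569362  0.90168745 -0.34798618  0.10155729]
top [   8.88907149  192.99675579 1321.95287552] [-0.55791403  0.78825011 -0.21290443  0.14854428]
{'clock': 0.1, 'joints': array([ 1.39360269e+00,  3.85469388e-01,  6.78042038e-03, -4.33955349e-04,
       -1.19401402e+00, -2.58609611e-01]), 'joint_vel': array([-1.08497930e-03,  5.05898007e-05,  3.70622345e-03,  2.31449092e-03,
        7.68120250e-04, -6.69975668e-04]), 'joint_efforts': array([-3.24856319e-04, -3.93317020e+01,  1.88930994e+01,  4.19799596e+00,
       -2.57072250e-03,  2.66755407e-06]), 'position': array([263.58023615, 566.08247217, 208.44439435]), 'ee_rot': array([ 9.76335462e-01, -2.16259373e-01, -1.62716786e-04,  9.60745878e-04]), 'contact_force': array([-0.01324009,  0.41607619, -0.06931291]), 'wrist_torque': array([0.01156623, 0.07364544, 0.00260331]), 'grasp_force': 0.0, 'gripper_width': 85.24489508099833}
```

View pics/scene0.png

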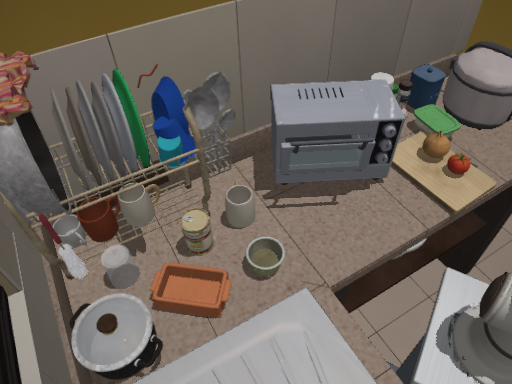

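View pics/top0.png

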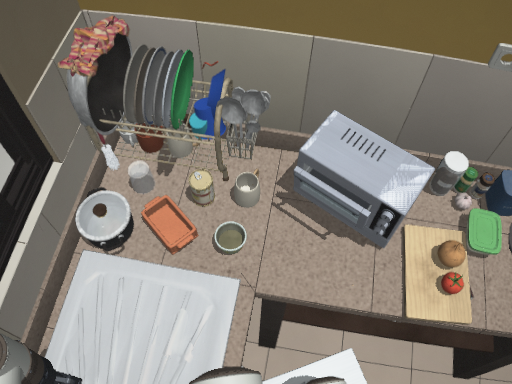

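The scene view shows the oven (about 335,130), dish (190,290), bowl (265,257), mug (240,206) and tin (197,230). The top view shows the dish at (170,222) and the oven at (360,180). Next I measure their positions.

Run:
```python
from h import *
for n,boxs in (("scene",dict(dish=(145,255,240,325),oven=(265,70,410,190),bowl=(240,230,290,282),mug=(220,180,260,232),tin=(178,205,216,258),pot=(65,290,165,380),sink=(200,290,380,384))),
          ("top",dict(dish=(135,190,205,255),oven=(285,105,440,250),bowl=(210,218,250,256),mug=(230,168,262,210),tin=(186,165,217,210),pot=(70,185,140,255),sink=(50,250,240,384)))):
    z=np.load(n+"0.npz");im,P=z["im"],z["P"];hsv=cv2.cvtColor(im,cv2.COLOR_RGB2HSV)
    print(n)
    for k,(a,b,c,d) in boxs.items():
        p=P[b:d,a:c].reshape(-1,3);H=hsv[b:d,a:c].reshape(-1,3)
        ok=p[:,2]!=0
        if k=="dish": ok&=(H[:,0]<16)&(H[:,1]>120)&(p[:,2]>44)&(p[:,2]<62)
        elif k=="oven": ok&=(p[:,2]>241)&(p[:,2]<255)
        elif k=="sink": ok&=(p[:,2]>-300)
        else: ok&=(p[:,2]>35)&(p[:,2]<200)
        q=p[ok]
        if k!="sink":
            zt=np.percentile(q[:,2],97); 
            if k in("bowl","mug","tin","pot"): q=q[q[:,2]>zt-12]
            r=cv2.minAreaRect(q[:,:2].astype(np.float32))
            print(k,len(q),"z",np.round(np.percentile(q[:,2],[3,50,97])),"rect",np.round(r[0]),np.round(r[1]),round(r[2],1),"box",np.round(cv2.boxPoints(r)).tolist())
        else: print(k,np.percentile(q[:,2],[2,25,50,75,98]).round())
    # front face/bar of oven: rows in camera for later
    s=P[300:380:20,0:512:64] if n=="top" else P[200:260:20,0:512:64]
    print("worktop z", np.round(np.median(P[200:215,300:340,2] if n=="scene" else P[240:260,290:340,2])))
```

```text
scene
dish 1108 z [46. 52. 56.] rect [678. 223.] [188. 103.] 21.3 box [[572.0, 237.0], [609.0, 141.0], [784.0, 209.0], [747.0, 305.0]]
oven 5549 z [242. 249. 251.] rect [ 585. -354.] [357. 340.] 33.1 box [[342.0, -310.0], [528.0, -594.0], [827.0, -399.0], [641.0, -114.0]]
bowl 307 z [44. 52. 56.] rect [569.  60.] [96. 95.] 27.6 box [[505.0, 80.0], [549.0, -4.0], [634.0, 40.0], [590.0, 124.0]]
mug 231 z [ 87.  94. 100.] rect [703. -45.] [72. 83.] 4.4 box [[664.0, -6.0], [671.0, -89.0], [743.0, -83.0], [736.0, -1.0]]
tin 603 z [101. 107. 111.] rect [752.  92.] [71. 75.] 40.5 box [[701.0, 98.0], [750.0, 40.0], [804.0, 86.0], [755.0, 144.0]]
pot 357 z [120. 129. 132.] rect [741. 456.] [ 41. 144.] 0.7 box [[719.0, 528.0], [721.0, 384.0], [762.0, 385.0], [760.0, 528.0]]
sink [-3. -0.  2.  4. 43.]
worktop z 0.0
top
dish 612 z [46. 52. 58.] rect [681. 223.] [189. 101.] 21.4 box [[574.0, 235.0], [611.0, 141.0], [787.0, 210.0], [750.0, 304.0]]
oven 7230 z [243. 248. 252.] rect [ 573. -366.] [408. 352.] 60.1 box [[319.0, -455.0], [624.0, -630.0], [827.0, -276.0], [522.0, -101.0]]
bowl 208 z [45. 52. 57.] rect [571.  58.] [98. 96.] 2.9 box [[520.0, 104.0], [525.0, 8.0], [623.0, 13.0], [618.0, 108.0]]
mug 146 z [ 88.  95. 101.] rect [705. -42.] [73. 73.] 85.7 box [[666.0, -76.0], [739.0, -81.0], [745.0, -8.0], [671.0, -3.0]]
tin 424 z [102. 107. 113.] rect [756.  91.] [75. 73.] 1.6 box [[717.0, 127.0], [720.0, 54.0], [795.0, 56.0], [793.0, 129.0]]
pot 229 z [119. 129. 153.] rect [779. 442.] [141.  61.] 33.4 box [[704.0, 429.0], [737.0, 378.0], [855.0, 456.0], [821.0, 506.0]]
sink [ -5.  -1.   1.   4. 723.]
worktop z -1.0
```

Run:
```python
from h import *
for n,(a,b,c,d) in (("scene",(260,70,415,190)),("top",(285,100,445,250))):
    z=np.load(n+"0.npz");P=z["P"][b:d,a:c];im=z["im"][b:d,a:c]
    m=((P[...,2]>240)&(P[...,2]<256)).astype(np.uint8)
    o=cv2.morphologyEx(m,cv2.MORPH_CLOSE,np.ones((5,5)));o=cv2.morphologyEx(o,cv2.MORPH_OPEN,np.ones((9,9)))
    l=cv2.connectedComponentsWithStats(o)
    k=1+np.argmax(l[2][1:,4]);sel=(l[1]==k)&(m>0)
    r=cv2.minAreaRect(P[sel][:,:2].astype(np.float32));B=cv2.boxPoints(r)
    print(n,np.round(r[0]),np.round(r[1]),r[2],np.round(B).tolist())
    ck=im.copy()
    # bar: points in front, z in 235..253, outside rect
    q=P.reshape(-1,3);q=q[(q[:,2]>232)&(q[:,2]<256)]
    dist=np.array([cv2.pointPolygonTest(B,(float(x),float(y)),True) for x,y in q[:,:2]])
    s=q[dist<-12]; print("outside",len(s),np.round(np.percentile(s,[5,50,95],axis=0)).tolist())
    vx,vy,x0,y0=cv2.fitLine(s[:,:2].astype(np.float32),cv2.DIST_HUBER,0,.01,.01).ravel()
    print("bar line",np.degrees(np.arctan2(vy,vx)),x0,y0)
    t=(s[:,:2]-[x0,y0])@[vx,vy];nn=(s[:,:2]-[x0,y0])@[-vy,vx]
    print(np.percentile(t,[0,2,50,98,100]).round(),np.percentile(nn,[0,5,50,95,100]).round())
```

```text
scene [ 589. -374.] [344. 235.] 32.77030563354492 [[381.0, -368.0], [508.0, -566.0], [797.0, -380.0], [670.0, -182.0]]
outside 522 [[441.0, -471.0, 235.0], [547.0, -219.0, 241.0], [789.0, -152.0, 247.0]]
bar line -50.97674 600.3787 -302.45676
[-144. -142. -126.  204.  212.] [-171.  -92.   -0.  129.  139.]
top [ 591. -364.] [356. 217.] 32.61534881591797 [[382.0, -369.0], [499.0, -551.0], [799.0, -359.0], [682.0, -177.0]]
outside 1016 [[457.0, -616.0, 233.0], [661.0, -309.0, 242.0], [838.0, -165.0, 254.0]]
bar line -71.21036 633.9364 -375.66983
[-228. -222.   -9.  237.  247.] [-208. -124.   -0.  234.  261.]
```

Run:
```python
from h import *
for th in (32.2,32.7,33.2):
  t=np.radians(th);ey=np.array([np.cos(t),np.sin(t)]);ex=np.array([ey[1],-ey[0]]);o=np.array([590,-370.])
  for n,(a,b,c,d) in (("scene",(260,70,415,190)),("top",(285,100,445,250))):
    P=np.load(n+"0.npz")["P"][b:d,a:c].reshape(-1,3)
    q=np.c_[(P[:,:2]-o)@ex,(P[:,:2]-o)@ey,P[:,2]]
    T=q[abs(q[:,2]-248)<5]
    h,e=np.histogram(T[:,0],bins=np.arange(-180,140,8))
    if th==32.7: print(n,"x hist",[(int(x),int(k)) for x,k in zip(e,h) if k>5])
    C=T[(T[:,0]>-50)&(T[:,0]<60)];h,e=np.histogram(C[:,1],bins=np.arange(-200,200,5))
    if th==32.7: print("y hist",[(int(x),int(k)) for x,k in zip(e,h) if k>0][:8],[(int(x),int(k)) for x,k in zip(e,h) if k>0][-8:])
    # front face per y strip: points z 205-235
    for zl,zh in ((210,232),(248-6,248+6)):
      out=[]
      for y in range(-150,151,50):
        s=q[(abs(q[:,1]-y)<18)&(q[:,2]>zl)&(q[:,2]<zh)&(q[:,0]<60)]
        out.append(None if len(s)<5 else tuple(np.percentile(s[:,0],[3,30,50,97]).round().astype(int).tolist()))
      print(th,n,zl,out)
```

```text
32.2 scene 210 [(-129, -127, -116, -108), (-112, -109, -109, -106), (-175, -111, -110, -107), (-113, -111, -110, -108), (-113, -111, -111, -108), (-178, -113, -112, -109), (-115, -112, -112, -41)]
32.2 scene 242 [(-109, -71, -35, 54), (-109, -68, -34, 54), (-177, -78, -40, 54), (-178, -78, -43, 52), (-178, -78, -42, 52), (-178, -77, -42, 54), (-112, -72, -38, 54)]
32.2 top 210 [(-129, -124, -115, -107), (-112, -109, -108, -105), (-111, -109, -108, -105), (-112, -110, -109, -107), (-111, -109, -108, -106), (-111, -110, -109, -106), (-113, -111, -110, -107)]
32.2 top 242 [(-106, -63, -29, 55), (-106, -64, -30, 54), (-110, -67, -33, 54), (-173, -68, -32, 54), (-110, -67, -32, 54), (-110, -69, -33, 55), (-108, -65, -31, 55)]
scene x hist [(-180, 47), (-116, 269), (-108, 292), (-100, 233), (-92, 253), (-84, 225), (-76, 234), (-68, 224), (-60, 228), (-52, 211), (-44, 218), (-36, 214), (-28, 211), (-20, 205), (-12, 206), (-4, 205), (4, 195), (12, 192), (20, 187), (28, 197), (36, 172), (44, 187), (52, 187), (60, 180), (68, 153), (76, 30), (84, 16), (92, 15), (100, 12), (108, 12), (116, 11), 
[... 1537 characters left out ...]
17, -111), (-114, -111, -111, -107), (-176, -112, -111, -108), (-113, -111, -110, -108), (-112, -110, -110, -108), (-172, -111, -110, -108), (-113, -110, -109, -107)]
33.2 scene 242 [(-112, -72, -37, 52), (-111, -70, -36, 54), (-178, -79, -42, 55), (-179, -79, -44, 53), (-177, -77, -42, 51), (-177, -76, -40, 53), (-109, -71, -37, 54)]
33.2 top 210 [(-132, -125, -117, -109), (-114, -111, -110, -106), (-112, -110, -109, -106), (-112, -110, -109, -107), (-110, -108, -107, -105), (-110, -108, -107, -105), (-110, -109, -108, -105)]
33.2 top 242 [(-108, -65, -31, 55), (-108, -66, -32, 54), (-111, -68, -33, 54), (-142, -67, -33, 54), (-109, -67, -31, 54), (-108, -67, -31, 55), (-106, -64, -30, 55)]
```

Run:
```python
from h import *
t=np.radians(32.8);ey=np.array([np.cos(t),np.sin(t)]);ex=np.array([ey[1],-ey[0]]);o=np.array([590,-370.])
for n,(a,b,c,d) in (("scene",(260,70,415,190)),("top",(285,100,445,250))):
    P=np.load(n+"0.npz")["P"][b:d,a:c].reshape(-1,3)
    q=np.c_[(P[:,:2]-o)@ex,(P[:,:2]-o)@ey,P[:,2]]
    B=q[(q[:,0]<-150)&(q[:,0]>-200)&(q[:,2]>215)&(abs(q[:,1])<180)]
    print(n,"bar",len(B),np.percentile(B,[2,10,50,90,98],axis=0).round().tolist())
    for z in range(30,240,15):
        s=q[(abs(q[:,2]-z)<7)&(abs(q[:,1]-30)<40)&(q[:,0]<0)&(q[:,0]>-165)]
        if len(s)>5: print(z,np.percentile(s[:,0],[5,50,95]).round(),end=" ")
    print()
    F=q[(abs(q[:,2]-140)<45)&(q[:,0]>-150)&(q[:,0]<-90)]
    print("face y bins",[(y,np.round(np.median(F[abs(F[:,1]-y)<5,0])).tolist()) for y in range(-170,175,10) if (abs(F[:,1]-y)<5).sum()>3])
z=np.load("scene0.npz");cv2.imwrite("pics/ov.png",cv2.resize(z["im"][60:200,255:415,::-1],None,fx=5,fy=4,interpolation=2)[:600,:800])
```

```text
scene bar 420 [[-185.0, -70.0, 220.0], [-184.0, -56.0, 235.0], [-181.0, 31.0, 241.0], [-175.0, 118.0, 244.0], [-173.0, 131.0, 245.0]]
30 [-113. -111. -107.] 45 [-113. -110. -108.] 60 [-113. -111. -108.] 75 [-129. -128. -126.] 90 [-132. -130. -128.] 105 [-133. -131. -128.] 120 [-135. -133. -131.] 135 [-138. -136. -134.] 150 [-141. -138. -136.] 165 [-143. -141. -138.] 180 [-147. -145. -141.] 195 [-150. -147. -108.] 210 [-112. -110. -108.] 225 [-112. -110. -108.] 
face y bins [(-170, -109.0), (-160, -111.0), (-150, -125.0), (-140, -129.0), (-130, -124.0), (-120, -112.0), (-110, -111.0), (-90, -139.0), (-80, -138.0), (-70, -135.0), (-60, -136.0), (-50, -136.0), (-40, -136.0), (-30, -136.0), (-20, -136.0), (-10, -136.0), (0, -137.0), (10, -136.0), (20, -137.0), (30, -137.0), (40, -136.0), (50, -137.0), (60, -136.0), (70, -137.0), (80, -137.0), (90, -137.0), (100, -136.0), (110, -136.0), (120, -136.0), (130, -137.0), (140, -139.0), (150, -138.0), (160, -111.0), (170, -109.0)]
top bar 339 [[-183.0, -68.0, 233.0], [-181.0, -52.0, 236.0], [-178.0, 28.0, 241.0], [-173.0, 113.0, 244.0], [-171.0, 131.0, 246.0]]
30 [-111. -108. -106.] 45 [-111. -109. -107.] 75 [-57. -47. -36.] 90 [-130. -126.  -41.] 105 [-131. -129. -127.] 120 [-133. -131. -129.] 135 [-135. -134. -131.] 150 [-138. -136. -134.] 195 [-145. -139. -108.] 210 [-143. -110. -106.] 225 [-111. -109. -107.] 
face y bins [(-170, -109.0), (-160, -110.0), (-150, -113.0), (-140, -128.0), (-130, -128.0), (-120, -114.0), (-110, -110.0), (-100, -108.0), (-90, -128.0), (-80, -136.0), (-70, -136.0), (-60, -134.0), (-50, -132.0), (-40, -134.0), (-30, -133.0), (-20, -134.0), (-10, -133.0), (0, -132.0), (10, -131.0), (20, -132.0), (30, -131.0), (40, -133.0), (50, -132.0), (60, -131.0), (70, -132.0), (80, -133.0), (90, -132.0), (100, -133.0), (110, -131.0), (120, -133.0), (130, -131.0), (140, -134.0), (150, -120.0), (160, -109.0), (170, -109.0)]
```

View pics/ov.png

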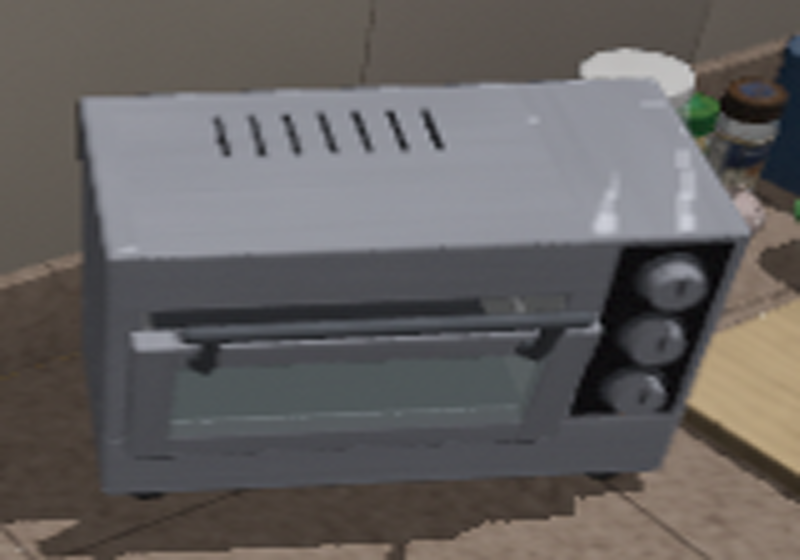

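The close-up shows the door slightly ajar, by about 0.18 rad. The bar runs from about (185,335) to (600,320). From the points, the oven origin is near (556,-261), its x axis points along (0.542,-0.841), and the bar now sits at about (518,-202,236). I'll move over the bar.

```bash
T='[12.7,-38.4,4.5]'; python3 -m creep '{"translation":[[12.7,-38.4,5],[12.7,-38.4,5],[12.7,-38.4,5],[12.7,-38.4,5],[12.7,-38.4,5],[12.7,-38.4,5],[12.7,-38.4,5],[12.7,-38.4,5]],"delta_rot":[[0,0,-61],[0,0,-61],[0,0,-61],[0,0,-61],[0,0,-61],[0,0,-61],[0,0,-61],[0,0,-61]],"hand":[6,6,6,6,6,6,6,6]}'
python3 -m creep '{"translation":[[12.7,-38.4,5],[12.7,-38.4,5],[12.7,-38.4,5],[12.7,-38.4,5],[12.7,-38.4,5],[12.7,-38.4,5],[12.7,-38.4,5],[12.7,-38.4,5]],"delta_rot":[[0,0,-61.3],[0,0,-61.3],[0,0,-61.3],[0,0,-61.3],[0,0,-61.3],[0,0,-61.3],[0,0,-61.3],[0,0,-61.3]],"hand":[6,6,6,6,6,6,6,6]}'
python3 -c "
from h import *
s=read_state();print(s['position'],R.from_quat(s['ee_rot']).as_matrix().round(3),s['joints'],s['clock'])"
```

```text
clock: 1.1
position: [391.0, 180.8, 259.6]
ee_rot: [0.73, -0.683, -0.0, -0.0]
contact_force: [-0.3, -0.1, 0.7]
gripper_width: 59.6
grasp_force: 0.0
clock: 2.1
position: [518.6, -202.5, 308.0]
ee_rot: [-0.281, 0.96, 0.0, -0.001]
contact_force: [-0.5, 0.8, -0.6]
gripper_width: 60.2
grasp_force: 0.0
[ 518.5666808  -202.47065834  307.98777855] [[-0.843 -0.539 -0.002]
 [-0.539  0.843  0.   ]
 [ 0.002  0.001 -1.   ]] [-8.12269604e-02  2.15446410e-01  1.29827293e-02 -2.30504119e-04
 -1.37039265e+00 -9.20774422e-01] 2.1
```

```bash
python3 -m creep '{"translation":[[0,0,-4],[0,0,-7],[0,0,-9],[0,0,-9],[0,0,-9],[0,0,-9],[0,0,-9],[0,0,-9]],"delta_rot":[[0,0,0],[0,0,0],[0,0,0],[0,0,0],[0,0,0],[0,0,0],[0,0,0],[0,0,0]],"hand":[6,6,6,6,0.5,0.5,0.5,0.5]}'
python3 -m creep '{"translation":[[0,0,0],[0,0,0]],"delta_rot":[[0,0,0],[0,0,0]],"hand":[0.5,0.5]}'
python3 - <<'E'
from h import *
s=read_state();p=s['position'];print(p)
ex=np.array([.5417,-.8406])
a0=.18
for i in range(0,25):
    a=a0+(1.60-a0)*i/24
    f=lambda a:np.array([-(40*np.cos(a)+165*np.sin(a)),165*np.cos(a)-40*np.sin(a)])
    d=f(a)-f(a0);print(i,round(a,2),(d[0]*ex/10).round(2),(d[1]/10).round(2))
E
```

```text
clock: 3.1
position: [518.2, -201.5, 220.0]
ee_rot: [-0.282, 0.959, -0.0, 0.001]
contact_force: [0.1, 1.2, 1.1]
gripper_width: 5.0
grasp_force: 0.7
clock: 3.35
position: [518.1, -201.5, 220.0]
ee_rot: [-0.282, 0.959, -0.0, 0.001]
contact_force: [0.6, 1.3, 2.5]
gripper_width: 5.3
grasp_force: 1.3
[ 518.14769751 -201.46551766  219.95043073]
0 0.18 [ 0. -0.] 0.0
1 0.24 [-0.49  0.76] -0.43
2 0.3 [-0.97  1.5 ] -0.92
3 0.36 [-1.43  2.21] -1.46
4 0.42 [-1.87  2.9 ] -2.05
5 0.48 [-2.29  3.55] -2.68
6 0.54 [-2.69  4.17] -3.36
7 0.59 [-3.07  4.76] -4.08
8 0.65 [-3.42  5.31] -4.85
9 0.71 [-3.75  5.82] -5.65
10 0.77 [-4.05  6.29] -6.48
11 0.83 [-4.33  6.72] -7.35
12 0.89 [-4.58  7.1 ] -8.24
13 0.95 [-4.8   7.44] -9.16
14 1.01 [-4.98  7.74] -10.1
15 1.07 [-5.14  7.98] -11.06
16 1.13 [-5.27  8.18] -12.04
17 1.19 [-5.37  8.33] -13.03
18 1.25 [-5.43  8.43] -14.03
19 1.3 [-5.46  8.47] -15.03
20 1.36 [-5.46  8.47] -16.03
21 1.42 [-5.43  8.42] -17.04
22 1.48 [-5.36  8.32] -18.03
23 1.54 [-5.27  8.17] -19.02
24 1.6 [-5.14  7.97] -20.0
```

The fingers closed to 5 mm, so the bar isn't between the pads. I'll look.

Run:
```python
from h import *
im,d,P=cloud("scene");np.savez("s1.npz",im=im,P=P)
a=cv2.resize(im[40:200,255:415],None,fx=4,fy=3.5,interpolation=2)
cv2.imwrite("pics/grip1.png",a[...,::-1])
```

```text
(no output)
```

View pics/grip1.png

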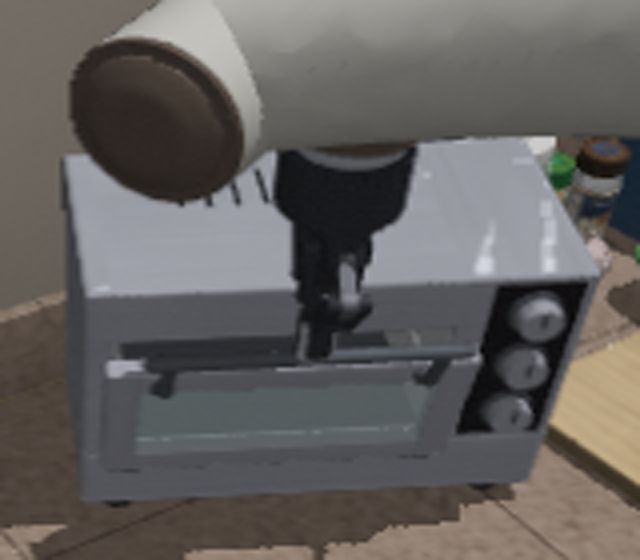

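Run:
```python
from h import *
O=np.array([555.6,-261.2]);ex=np.array([.5417,-.8406]);ey=np.array([.8406,.5417])
for f in("scene0.npz","s1.npz"):
    z=np.load(f);P=z["P"][90:190,260:410].reshape(-1,3);I=z["im"][90:190,260:410].reshape(-1,3)
    q=np.c_[(P[:,:2]-O)@ex,(P[:,:2]-O)@ey,P[:,2]]
    for lo,hi in((-98,-70),(-60,-25),(25,60),(70,98)):
        B=q[(q[:,0]<-50)&(q[:,0]>-110)&(q[:,2]>215)&(q[:,2]<255)&(q[:,1]>lo)&(q[:,1]<hi)]
        print(f,lo,len(B),np.percentile(B,[5,50,95],axis=0).round(1)[:,[0,2]].tolist())
    D=q[(q[:,0]<-10)&(q[:,0]>-60)&(abs(q[:,1]-20)<60)]
    for h in(100,130,160,185):print(h,np.median(D[abs(D[:,2]-h)<6,0]).round(1),end=' ')
    print()
```

```text
scene0.npz -98 62 [[-74.4, 218.5], [-69.9, 241.0], [-62.3, 243.7]]
scene0.npz -60 63 [[-74.4, 235.5], [-70.6, 241.5], [-63.6, 244.1]]
scene0.npz 25 67 [[-73.8, 235.4], [-70.9, 241.1], [-65.0, 244.0]]
scene0.npz 70 65 [[-74.6, 220.4], [-70.2, 240.0], [-64.0, 244.3]]
100 -20.9 130 -25.0 160 -29.9 185 -35.8 
s1.npz -98 64 [[-74.0, 220.4], [-71.1, 239.7], [-62.8, 243.7]]
s1.npz -60 67 [[-74.7, 233.6], [-71.9, 240.5], [-66.2, 243.8]]
s1.npz 25 66 [[-75.0, 232.9], [-71.8, 240.0], [-67.8, 243.6]]
s1.npz 70 60 [[-75.4, 221.4], [-72.2, 239.5], [-64.8, 243.4]]
100 -21.2 130 -25.2 160 -30.2 185 -36.8
```

Run:
```python
from h import *
O=np.array([555.6,-261.2]);ex=np.array([.5417,-.8406]);ey=np.array([.8406,.5417])
P=np.load("s1.npz")["P"];Q=np.dstack([(P[...,:2]-O)@ex,(P[...,:2]-O)@ey,P[...,2]])
for r in range(112,147,2): print(r,[tuple(Q[r,c].round().astype(int).tolist()) for c in range(326,350,3)])
im,d,P=cloud("top");P=P;Q=np.dstack([(P[...,:2]-O)@ex,(P[...,:2]-O)@ey,P[...,2]])
m=(abs(Q[...,1])<20)&(Q[...,0]<-30)&(Q[...,0]>-130)&(Q[...,2]>200)&(Q[...,2]<290)
print("top",Q[m].round().astype(int)[::6].tolist())
```

```text
112 [(38, -1, 249), (-63, 17, 326), (-86, 15, 343), (-92, 10, 347), (-109, 8, 360), (-106, 1, 357), (-110, -5, 359), (-87, -19, 342)]
114 [(27, 1, 251), (-63, 16, 320), (-91, 16, 341), (-96, 11, 345), (-110, 8, 355), (-106, 0, 351), (-111, -5, 355), (-86, -20, 335)]
116 [(23, 1, 248), (-63, 15, 314), (-87, 14, 332), (-99, 11, 342), (-108, 7, 348), (-110, 0, 349), (-111, -6, 349), (18, -54, 249)]
118 [(14, 3, 248), (-63, 15, 308), (-86, 14, 326), (-99, 10, 335), (-110, 6, 344), (-115, 1, 347), (-87, -14, 325), (9, -52, 249)]
120 [(5, 4, 249), (-56, 12, 297), (-87, 13, 321), (-96, 9, 328), (-97, 2, 328), (-117, 1, 343), (-88, -15, 320), (2, -51, 248)]
122 [(-2, 5, 248), (-57, 12, 291), (-87, 12, 315), (-84, 5, 312), (-107, 4, 330), (-121, 1, 341), (-87, -16, 314), (0, -51, 243)]
124 [(0, 4, 239), (-62, 13, 289), (-87, 12, 309), (-112, 12, 329), (-124, 8, 338), (-125, 2, 338), (-123, -6, 336), (-125, -12, 338)]
126 [(0, 4, 233), (-64, 12, 284), (-86, 11, 302), (-117, 12, 327), (-130, 9, 337), (-130, 3, 337), (-130, -4, 336), (-131, -11, 337)]
128 [(-2, 3, 228), (-62, 11, 276), (-86, 10,
[... 618 characters left out ...]
]
138 [(126, -33, 82), (-76, 11, 256), (-85, 6, 264), (-86, -1, 264), (-79, -10, 258), (126, -81, 79), (122, -90, 82), (122, -99, 81)]
140 [(-68, 16, 243), (-78, 11, 252), (-87, 6, 259), (-82, -3, 255), (-69, -14, 243), (-67, -22, 241), (-70, -29, 243), (-68, -37, 240)]
142 [(-72, 17, 240), (-76, 10, 244), (-84, 5, 250), (-84, -3, 250), (-71, -14, 238), (-74, -21, 240), (-72, -29, 238), (-74, -36, 239)]
144 [(-73, 16, 235), (-74, 9, 235), (-74, 1, 234), (-72, -7, 232), (-38, -25, 201), (-36, -34, 199), (-39, -41, 202), (-40, -49, 201)]
146 [(-37, 6, 195), (-39, -2, 196), (-39, -9, 196), (-39, -18, 196), (-38, -26, 194), (-36, -35, 192), (-38, -42, 193), (-39, -50, 194)]
top [[-59, -11, 289]]
```

The fingertips seem to sit at bar-top height rather than around the bar. I'll reopen, go about 13 mm lower and close again.

```bash
python3 -m creep '{"translation":[[0,0,2],[0,0,2],[0,0,2],[0,0,-1],[0,0,-1.4],[0,0,-1.4],[0,0,-1.4],[0,0,-1.4]],"delta_rot":[[0,0,0],[0,0,0],[0,0,0],[0,0,0],[0,0,0],[0,0,0],[0,0,0],[0,0,0]],"hand":[5,5,5,5,5,0,0,0]}'
python3 -m creep '{"translation":[[0,0,0],[0,0,0],[0,0,0],[0,0,0]],"delta_rot":[[0,0,0],[0,0,0],[0,0,0],[0,0,0]],"hand":[0,0,0,0]}'
```

```text
clock: 4.45
position: [518.4, -201.6, 206.5]
ee_rot: [-0.282, 0.959, -0.001, 0.001]
contact_force: [0.9, 0.4, 1.2]
gripper_width: 9.3
grasp_force: 58.6
clock: 4.95
position: [518.3, -201.5, 206.4]
ee_rot: [-0.282, 0.959, -0.0, 0.001]
contact_force: [-0.2, 1.6, 5.5]
gripper_width: 9.2
grasp_force: 59.2
```

```bash
python3 -m creep '{"translation":[[-0.47,0.73,-0.43],[-0.93,1.44,-0.92],[-1.37,2.12,-1.46],[-1.79,2.77,-2.05],[-2.2,3.4,-2.7],[-2.57,4,-3.35],[-2.93,4.54,-4.05],[-3.26,5.06,-4.8]],"delta_rot":[[-0.7,-0.5,0],[-1.4,-0.9,0],[-2.1,-1.4,0],[-2.9,-1.8,0],[-3.6,-2.3,0],[-4.3,-2.8,0],[-5,-3.2,0],[-5.7,-3.7,0]],"hand":[0,0,0,0,0,0,0,0]}'
```

```text
clock: 5.95
position: [485.8, -150.9, 157.0]
ee_rot: [-0.282, 0.958, -0.058, 0.018]
contact_force: [1.7, -2.5, 7.4]
gripper_width: 9.7
grasp_force: 60.6
```

```bash
python3 -m creep '{"translation":[[-0.31,0.48,-0.8],[-0.59,0.92,-1.62],[-0.85,1.32,-2.48],[-1.08,1.67,-3.36],[-1.28,1.98,-4.27],[-1.44,2.25,-5.2],[-1.58,2.46,-6.15],[-1.69,2.62,-7.15]],"delta_rot":[[-0.7,-0.5,0],[-1.4,-0.9,0],[-2.1,-1.4,0],[-2.9,-1.8,0],[-3.6,-2.3,0],[-4.3,-2.8,0],[-5,-3.2,0],[-5.7,-3.7,0]],"hand":[0,0,0,0,0,0,0,0]}'
python3 -m creep '{"translation":[[-0.08,0.12,-0.98],[-0.12,0.18,-1.97],[-0.13,0.19,-2.96],[-0.11,0.16,-3.95],[-0.06,0.08,-4.94],[0.03,-0.05,-5.9],[0.14,-0.23,-6.85],[0.29,-0.46,-7.8]],"delta_rot":[[-0.7,-0.5,0],[-1.4,-0.9,0],[-2.1,-1.4,0],[-2.9,-1.8,0],[-3.6,-2.3,0],[-4.3,-2.8,0],[-5,-3.2,0],[-5.7,-3.7,0]],"hand":[0,0,0,0,0,0,0,0]}'
python3 - <<'E'
from h import *
im,d,P=cloud("scene");cv2.imwrite("pics/open.png",im[...,::-1])
O=np.array([555.6,-261.2]);ex=np.array([.5417,-.8406]);ey=np.array([.8406,.5417])
Q=np.dstack([(P[...,:2]-O)@ex,(P[...,:2]-O)@ey,P[...,2]])
for y in(-90,-50,50,90):
  for x in(-110,-60,-20):
    m=(abs(Q[...,0]-x)<8)&(abs(Q[...,1]-y)<8)&(Q[...,2]<150);print((x,y),m.sum(),np.median(Q[m][:,2]).round(1),end=' ')
E
```

```text
clock: 6.95
position: [468.8, -124.5, 85.6]
ee_rot: [-0.28, 0.953, -0.114, 0.034]
contact_force: [6.4, -11.4, 0.7]
gripper_width: 9.0
grasp_force: 58.5
clock: 7.95
position: [474.9, -128.0, 12.0]
ee_rot: [-0.279, 0.943, -0.172, 0.056]
contact_force: [-21.2, 16.9, 72.7]
gripper_width: 9.2
grasp_force: 73.7
(-110, -90) 21 -0.4 (-60, -90) 0 nan (-20, -90) 0 nan (-110, -50) 0 nan (-60, -50) 0 nan (-20, -50) 0 nan (-110, 50) 49 3.7 (-60, 50) 26 78.5 (-20, 50) 24 81.0 (-110, 90) 41 79.1 (-60, 90) 24 78.6 (-20, 90) 23 80.5
  return _methods._mean(a, axis=axis, dtype=dtype,
  ret = ret.dtype.type(ret / rcount)
```

View pics/open.png

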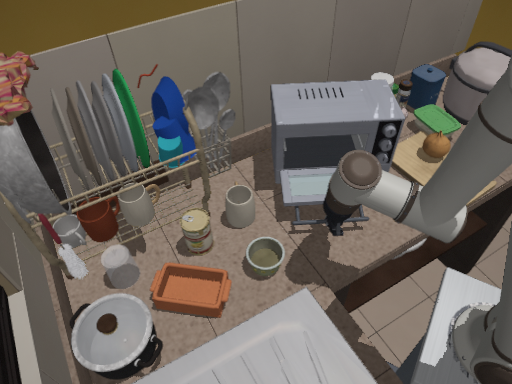

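The door is level: its points lie at z≈79–80. I'll release the bar, back off, and swing over to the dish.

```bash
python3 -m creep '{"translation":[[0,0,0.6],[0,0,0.6],[0,0,0.6],[0,0,0.6],[-0.4,0.6,2.5],[-1.1,1.7,6.2],[-2,3,10],[-3,5,15]],"delta_rot":[[0,0,0],[0,0,0],[0,0,0],[0,0,0],[0,0,0],[0,0,0],[0,0,0],[0,0,0]],"hand":[0,3.5,3.5,3.5,3.5,4,4,4]}'
python3 - <<'E'
from h import *
s=read_state();p=s['position'];M=R.from_quat(s['ee_rot'])
print(p,M.as_matrix().round(3),s['joints'].round(2))
O=np.array([555.6,-261.2])
im,d,P=cloud("scene");ex=np.array([.5417,-.8406]);ey=np.array([.8406,.5417])
Q=np.dstack([(P[...,:2]-O)@ex,(P[...,:2]-O)@ey,P[...,2]])
for y in(-90,0,90):
  for x in(-100,-20):
    m=(abs(Q[...,0]-x)<8)&(abs(Q[...,1]-y)<8)&(Q[...,2]<150);print((x,y),m.sum(),np.median(Q[m][:,2]).round(1) if m.sum() else 0,end=' ')
B=Q[(Q[...,0]<-140)&(Q[...,0]>-185)&(abs(Q[...,1])<130)&(Q[...,2]>28)&(Q[...,2]<60)]
print("bar",np.percentile(B,[3,50,97],axis=0).round())
# oven mouth edges: floor depth edges
C=Q[(Q[...,0]>20)&(Q[...,0]<140)&(abs(Q[...,2]-80)<5)&(abs(Q[...,1])<150)]
print("cavity floor y",np.percentile(C[:,1],[1,50,99]).round(),C[:,0].max(),np.median(C[:,2]))
D=Q[(Q[...,0]>-115)&(Q[...,0]<-10)&(abs(Q[...,2]-79)<6)&(abs(Q[...,1])<150)]
print("door y",np.percentile(D[:,1],[1,99]).round(),np.percentile(D[:,0],[1,99]).round())
E
```

```text
clock: 9.0
position: [452.2, -96.9, 133.6]
ee_rot: [-0.274, 0.944, -0.178, 0.051]
contact_force: [2.1, -2.0, 2.1]
gripper_width: 40.3
grasp_force: 0.0
[452.22831888 -96.9000428  133.64906166] [[-0.844 -0.5    0.193]
 [-0.536  0.786 -0.307]
 [ 0.002 -0.363 -0.932]] [ 0.33  0.09 -0.88  0.65 -0.62 -1.88]
(-100, -90) 23 -0.0 (-20, -90) 0 0 (-100, 0) 46 40.3 (-20, 0) 25 81.3 (-100, 90) 40 81.0 (-20, 90) 23 80.4 bar [[-174.  -97.   42.]
 [-170.   10.   49.]
 [-145.   99.   55.]]
cavity floor y [-89.  18. 109.] 139.29583993414764 81.64265514941462
door y [-25. 125.] [-114.  -11.]
```

Run:
```python
from h import *
s=read_state();M=R.from_quat(s['ee_rot'])
a=np.radians(21.3);c,sn=np.cos(a),np.sin(a)
T=R.from_matrix(np.array([[-c,-sn,0],[-sn,c,0],[0,0,-1]]))
print((T*M.inv()).as_rotvec(degrees=True),(np.array([663.1,264.9,130])-s['position'])/10)
```

```text
[ 18.64983844  10.15648137 -10.87083123] [20.8656095  35.805977   -0.85815012]
```

```bash
python3 -m creep '{"translation":[[20.9,35.9,0],[20.9,35.9,0],[20.9,35.9,0],[20.9,35.9,0],[20.9,35.9,0],[20.9,35.9,0],[20.9,35.9,0],[20.9,35.9,0]],"delta_rot":[[18.6,10.2,-10.9],[18.6,10.2,-10.9],[18.6,10.2,-10.9],[18.6,10.2,-10.9],[18.6,10.2,-10.9],[18.6,10.2,-10.9],[18.6,10.2,-10.9],[18.6,10.2,-10.9]],"hand":[4,4,4,4,4,4,4,4]}'
python3 - <<'E'
from h import *
s=read_state();M=R.from_quat(s['ee_rot'])
a=np.radians(21.3);c,sn=np.cos(a),np.sin(a)
T=R.from_matrix(np.array([[-c,-sn,0],[-sn,c,0],[0,0,-1]]))
print((T*M.inv()).as_rotvec(degrees=True),(np.array([663.1,264.9,18])-s['position'])/10,s['joints'].round(2))
E
```

```text
clock: 10.05
position: [663.6, 264.7, 131.0]
ee_rot: [-0.188, 0.982, -0.004, -0.005]
contact_force: [-0.6, -0.7, -0.7]
gripper_width: 39.5
grasp_force: 0.0
[ 0.54014361 -0.51663303 -0.33546445] [ -0.04690888   0.01782917 -11.29943707] [ 0.61  0.6   0.16  0.   -1.15 -1.8 ]
```

```bash
python3 -m creep '{"translation":[[0,0,-4],[0,0,-7],[0,0,-9.5],[0,0,-11.2],[0,0,-11.2],[0,0,-11.2],[0,0,-11.2],[0,0,-11.2]],"delta_rot":[[0.5,-0.5,-0.3],[0.5,-0.5,-0.3],[0.5,-0.5,-0.3],[0.5,-0.5,-0.3],[0.5,-0.5,-0.3],[0.5,-0.5,-0.3],[0.5,-0.5,-0.3],[0.5,-0.5,-0.3]],"hand":[4,4,4,4,4,4,0,0]}'
python3 -m creep '{"translation":[[0,0,0],[0,0,0],[0,0,0],[0,0,0]],"delta_rot":[[0,0,0],[0,0,0],[0,0,0],[0,0,0]],"hand":[0,0,0,0]}'
```

```text
clock: 11.05
position: [663.8, 262.9, 24.0]
ee_rot: [-0.184, 0.983, 0.001, 0.003]
contact_force: [-1.4, 1.3, 0.3]
gripper_width: 6.0
grasp_force: 62.3
clock: 11.55
position: [663.8, 262.9, 23.9]
ee_rot: [-0.184, 0.983, 0.001, 0.002]
contact_force: [-2.1, 2.5, 5.5]
gripper_width: 5.6
grasp_force: 61.0
```

```bash
python3 -m creep '{"translation":[[0,0,0.5],[0,0,1],[0,0,2],[0,0,4],[0,0,7],[0,0,10],[0,0,13],[0,0,13.5]],"delta_rot":[[0,0,0],[0,0,0],[0,0,0],[0,0,0],[0,0,0],[0,0,0],[0,0,0],[0,0,0]],"hand":[0,0,0,0,0,0,0,0]}'
python3 - <<'E'
from h import *
s=read_state();print(s['wrist_torque'],s['position'])
im,d,P=cloud("scene");hsv=cv2.cvtColor(im,cv2.COLOR_RGB2HSV)
cv2.imwrite("pics/lift.png",cv2.resize(im[150:384,60:372],None,fx=2,fy=2)[...,::-1])
E
```

```text
clock: 12.55
position: [664.5, 262.3, 160.4]
ee_rot: [-0.184, 0.983, 0.001, 0.004]
contact_force: [0.1, 0.9, -4.7]
gripper_width: 5.5
grasp_force: 60.0
[ 0.27745723  0.16121394 -0.02404737] [664.48059249 262.34566853 160.38541922]
```

View pics/lift.png

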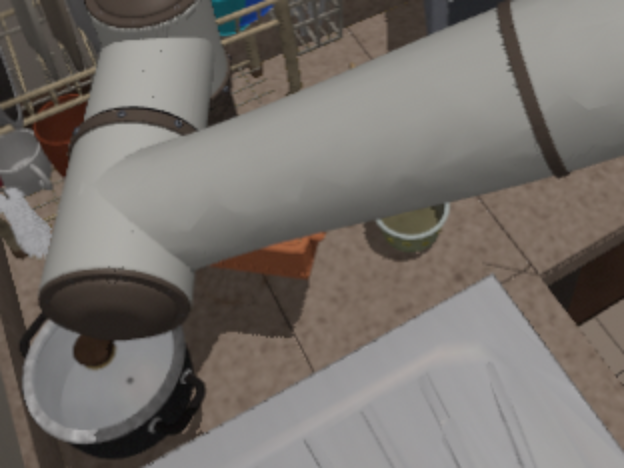

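```bash
python3 -m creep '{"translation":[[-0.5,-1,2.5],[-1.5,-4,3],[-3,-8,3],[-4.8,-12.3,3],[-6.4,-16.5,3],[-8,-20.7,3],[-9.5,-24.5,3],[-10.5,-27,3]],"delta_rot":[[0,0,1],[0,0,2],[0,0,4],[0,0,6],[0,0,8],[0,0,10],[0,0,11.5],[0,0,11.5]],"hand":[0,0,0,0,0,0,0,0]}'
python3 -m creep '{"translation":[[-1,-2.5,0],[-2.3,-6,0],[-3.8,-10,-1],[-5,-13,-2],[-6,-15.5,-2.5],[-6.3,-16.1,-3],[-6.3,-16.1,-3],[-6.3,-16.1,-3]],"delta_rot":[[0,0,0],[0,0,0],[0,0,0],[0,0,0],[0,0,0],[0,0,0],[0,0,0],[0,0,0]],"hand":[0,0,0,0,0,0,0,0]}'
cat > d.py <<'E'
from h import *
O=np.array([555.6,-261.2]);ex=np.array([.5417,-.8406]);ey=np.array([.8406,.5417])
def look(save=None):
  s=read_state();p=s['position'];print("tcp oven",((p[:2]-O)@ex).round(1),((p[:2]-O)@ey).round(1),p[2].round(1),s['clock'])
  for n in("scene","top"):
    im,d,P=cloud(n);hsv=cv2.cvtColor(im,cv2.COLOR_RGB2HSV)
    if save: cv2.imwrite(f"pics/{save}_{n}.png",im[...,::-1])
    Q=np.dstack([(P[...,:2]-O)@ex,(P[...,:2]-O)@ey,P[...,2]])
    m=(hsv[...,0]<16)&(hsv[...,1]>120)&(abs(Q[...,0]+30)<190)&(abs(Q[...,1])<150)&(Q[...,2]>70)
    q=Q[m]; print(n,len(q))
    if len(q)<30: continue
    for a in range(3): print("xyz"[a],np.percentile(q[:,a],[1,5,50,95,99]).round(),end=' ')
    r=cv2.minAreaRect(q[:,:2].astype(np.float32));print("\nrect",np.round(r[0]),np.round(r[1]),round(r[2],1))
    zt=np.percentile(q[:,2],99)
    for x in range(-130,150,20):
      k=q[abs(q[:,0]-x)<10]
      if len(k)>8: print((x,np.percentile(k[:,2],[2,95]).round().tolist()),end=' ')
    print()
E
python3 -c "
from d import *
look('above')"
```

```text
clock: 13.6
position: [555.8, -9.9, 185.4]
ee_rot: [-0.281, 0.96, 0.001, -0.001]
contact_force: [0.3, -0.2, -3.3]
gripper_width: 5.7
grasp_force: 59.9
clock: 14.6
position: [495.5, -168.5, 157.2]
ee_rot: [-0.282, 0.959, 0.0, 0.001]
contact_force: [-0.1, -0.9, -4.4]
gripper_width: 5.5
grasp_force: 59.9
tcp oven -110.5 -0.3 157.2 14.6
scene 2124
x [-118. -116.  -84.  -21.  -18.] y [-89. -76.  12.  81.  92.] z [136. 137. 164. 187. 189.] 
rect [-84.   2.] [189. 142.] 88.4
(-110, [137.0, 188.0]) (-90, [164.0, 224.0]) (-70, [149.0, 187.0]) (-50, [136.0, 184.0]) (-30, [136.0, 183.0]) (-10, [151.0, 184.0]) 
top 698
x [-92. -82. -39. -18. -14.] y [-91. -87. -45.  78.  89.] z [134. 135. 163. 186. 189.] 
rect [-58.  -8.] [153. 156.] 39.1
(-90, [177.0, 190.0]) (-70, [137.0, 188.0]) (-50, [134.0, 185.0]) (-30, [134.0, 184.0]) (-10, [135.0, 185.0])
```

The dish hangs nearly level, with the front rim at 188 and the back at 184. It is centred at oven x≈-67, y≈0, so I'll lower it.

```bash
python3 -m creep '{"translation":[[0,0,-1.2],[0,0,-2.4],[0,0,-3.4],[0,0,-4.2],[0,0,-4.7],[0,0,-5],[0,0,-5.2],[0,0,-5.2]],"delta_rot":[[0,0,0],[0,0,0],[0,0,0],[0,0,0],[0,0,0],[0,0,0],[0,0,0],[0,0,0]],"hand":[0,0,0,0,0,0,0,0]}'
python3 -m creep '{"translation":[[0,0,-0.2],[0,0,-0.2]],"delta_rot":[[0,0,0],[0,0,0]],"hand":[0,0]}'
python3 -c "
from d import *
look()"
```

```text
clock: 15.7
position: [495.5, -169.1, 105.7]
ee_rot: [-0.282, 0.96, 0.0, 0.002]
contact_force: [0.6, 1.1, -2.7]
gripper_width: 5.5
grasp_force: 60.0
clock: 15.95
position: [495.5, -169.0, 103.9]
ee_rot: [-0.282, 0.96, 0.0, 0.002]
contact_force: [-2.2, 1.7, 1.8]
gripper_width: 5.5
grasp_force: 60.6
tcp oven -110.0 -0.6 103.9 15.95
scene 1849
x [-116. -115.  -84.  -20.  -18.] y [-90. -77.   8.  80.  90.] z [ 83.  86. 109. 135. 148.] 
rect [-80. -13.] [154. 210.] 11.3
(-110, [83.0, 135.0]) (-90, [108.0, 176.0]) (-70, [88.0, 136.0]) (-50, [86.0, 134.0]) (-30, [86.0, 133.0]) (-10, [87.0, 134.0]) 
top 444
x [-73. -68. -27. -16. -12.] y [-91. -86. -48. -12.  76.] z [ 84.  85. 118. 136. 138.] 
rect [-37. -16.] [166. 105.] 66.4
(-70, [126.0, 137.0]) (-50, [87.0, 135.0]) (-30, [84.0, 133.0]) (-10, [84.0, 137.0])
```

```bash
python3 -m creep '{"translation":[[0,0,-0.2],[0,0,-0.25],[0,0,-0.25],[0,0,-0.25],[0,0,-0.25],[0,0,-0.25],[0,0,-0.25],[0,0,-0.25]],"delta_rot":[[0,0,0],[0,0,0],[0,0,0],[0,0,0],[0,0,0],[0,0,0],[0,0,0],[0,0,0]],"hand":[0,0,1,2,3,3.5,3.5,3.5]}'
python3 -m creep '{"translation":[[0,0,0],[0,0,0],[0,0,1],[0,0,3],[0,0,5],[0,0,7],[0,0,8],[0,0,8]],"delta_rot":[[0,0,0],[0,0,0],[0,0,0],[0,0,0],[0,0,0],[0,0,0],[0,0,0],[0,0,0]],"hand":[3.5,3.5,3.5,3.5,3.5,3.5,3.5,3.5]}'
python3 -c "
from d import *
look()"
```

```text
clock: 17.05
position: [495.2, -169.1, 100.7]
ee_rot: [-0.282, 0.96, 0.0, 0.001]
contact_force: [0.2, -0.2, 0.9]
gripper_width: 35.3
grasp_force: 0.0
clock: 18.05
position: [495.6, -169.1, 181.7]
ee_rot: [-0.282, 0.96, 0.0, 0.002]
contact_force: [0.1, 0.4, -0.5]
gripper_width: 34.9
grasp_force: 0.0
tcp oven -110.0 -0.6 181.7 18.05
scene 2288
x [-116. -115.  -60.  -19.  -17.] y [-89. -76.   2.  79.  89.] z [ 83.  87. 109. 135. 137.] 
rect [-64. -11.] [127. 211.] 11.2
(-110, [83.0, 135.0]) (-90, [110.0, 137.0]) (-70, [87.0, 135.0]) (-50, [86.0, 134.0]) (-30, [87.0, 134.0]) (-10, [86.0, 136.0]) 
top 421
x [-68. -61. -21. -15. -13.] y [-91. -86. -46.   1.   7.] z [ 83.  86. 122. 136. 137.] 
rect [-16. -14.] [178.  66.] 73.9
(-70, [124.0, 135.0]) (-50, [125.0, 137.0]) (-30, [84.0, 135.0]) (-10, [84.0, 136.0])
```

The dish stands level on the door, let go. To push it under the roof I'll back off, close the fingers and tilt the tool 60° toward the oven.

```bash
python3 -m creep '{"translation":[[-3.6,5.6,0],[-4.6,7.2,0],[-4.6,7.2,0],[-4.6,7.2,0],[-4.6,7.2,0],[-4.6,7.2,0],[-4.6,7.2,0],[-4.6,7.2,0]],"delta_rot":[[0,0,0],[0,0,0],[-8.4,-5.4,0],[-16.8,-10.8,0],[-25,-16.2,0],[-33.6,-21.7,0],[-42,-27.1,0],[-50.4,-32.5,0]],"hand":[0,0,0,0,0,0,0,0]}'
python3 -m creep '{"translation":[[0,0,0],[0,0,0]],"delta_rot":[[0,0,0],[0,0,0]],"hand":[0,0]}'
python3 -c "
from d import *
s=read_state();p=s['position'];print(((p[:2]-O)@ex).round(1),((p[:2]-O)@ey).round(1),R.from_quat(s['ee_rot']).as_matrix().round(2).tolist(),s['joints'].round(2),R.from_quat(s['ee_rot']).as_matrix()[:2,2]@ex)"
```

```text
clock: 19.15
position: [478.0, -81.3, 204.3]
ee_rot: [-0.242, 0.853, -0.447, 0.12]
contact_force: [0.6, -0.9, -0.5]
gripper_width: -0.2
grasp_force: 0.0
clock: 19.4
position: [476.5, -82.2, 201.8]
ee_rot: [-0.243, 0.854, -0.445, 0.116]
contact_force: [0.1, 0.2, 0.3]
gripper_width: 0.3
grasp_force: 0.0
-193.3 30.5 [[-0.85, -0.31, 0.41], [-0.52, 0.49, -0.7], [0.02, -0.82, -0.58]] [ 0.48  0.12 -1.07  1.36 -0.99 -2.66] 0.8155903764625017
```

```bash
python3 -m creep '{"translation":[[0.2,-2,-2],[0.4,-4,-5],[0.6,-6,-7],[0.6,-6,-7],[0.6,-6,-7],[0.6,-6,-7]],"delta_rot":[[0,0,0],[0,0,0],[0,0,0],[0,0,0],[0,0,0],[0,0,0]],"hand":[0,0,0,0,0,0]}'
cat > st.py <<'E'
from d import *
s=read_state();p=s['position'];M=R.from_quat(s['ee_rot']).as_matrix()
print(s['clock'],"oven",((p[:2]-O)@ex).round(1),((p[:2]-O)@ey).round(1),p[2].round(1),"dir",(M[:2,2]@ex).round(3),(M[:2,2]@ey).round(3),M[2,2].round(3),s['joints'].round(2),s['contact_force'].round(1))
E
python3 st.py
```

```text
clock: 20.15
position: [517.1, -136.1, 146.2]
ee_rot: [-0.239, 0.858, -0.442, 0.108]
contact_force: [0.0, 1.0, 0.6]
gripper_width: 0.3
grasp_force: 0.0
20.15 oven -126.1 35.4 146.2 dir 0.808 -0.05 -0.587 [ 0.16  0.26 -1.07  1.75 -0.88 -2.82] [0.  1.  0.6]
```

```bash
cat > go.py <<'E'
from d import *
import sys
# args: oven x,y, z, tilt deg, yaw deg of pointing (world)
x,y,z,t,w=map(float,sys.argv[1:6])
t,w=np.radians([t,w]);h=np.array([np.cos(w),np.sin(w),0]);k=np.array([0,0,1.])
tz=np.sin(t)*h-np.cos(t)*k;ty=-np.cos(t)*h-np.sin(t)*k
T=R.from_matrix(np.c_[np.cross(ty,tz),ty,tz])
s=read_state();W=np.r_[O+x*ex+y*ey,z]
print("move cm",((W-s['position'])/10).round(2),"rot",(T*R.from_quat(s['ee_rot']).inv()).as_rotvec(degrees=True).round(1))
E
python3 go.py -135 0 115 40 -42; python3 go.py -140 10 140 30 -42
```

```text
move cm [-3.46 -1.16 -3.12] rot [11.9  7.7 17.3]
move cm [-2.89 -0.2  -0.62] rot [19.7 14.1 17. ]
```

```bash
python3 -m creep '{"translation":[[-2.9,-0.2,-0.6],[-2.9,-0.2,-0.6],[-2.9,-0.2,-0.6],[-2.9,-0.2,-0.6],[-2.9,-0.2,-0.6]],"delta_rot":[[7,5,6],[14,10,12],[19.7,14.1,17],[19.7,14.1,17],[19.7,14.1,17]],"hand":[0,0,0,0,0]}'
python3 st.py; python3 go.py -135 0 110 40 -42; python3 go.py -135 0 110 30 -42
```

```text
clock: 20.78
position: [488.3, -138.0, 140.3]
ee_rot: [-0.393, 0.882, -0.237, 0.105]
contact_force: [-0.4, -0.4, 0.0]
gripper_width: -0.1
grasp_force: 0.0
20.775 oven -140.0 10.1 140.3 dir 0.483 0.131 -0.866 [-0.02  0.07 -1.04  1.43 -0.34 -2.06] [-0.4 -0.4  0. ]
move cm [-0.58 -0.97 -3.03] rot [-6.6 -7.4 -0. ]
move cm [-0.58 -0.97 -3.03] rot [ 0.1  0.  -0. ]
```

```bash
python3 -m creep '{"translation":[[-0.6,-1,-1],[-0.6,-1,-2],[-0.6,-1,-3],[-0.6,-1,-3]],"delta_rot":[[0,0,0],[0,0,0],[0,0,0],[0,0,0]],"hand":[0,0,0,0]}'
python3 st.py; python3 go.py -85 0 110 40 -42
```

```text
clock: 21.28
position: [481.9, -149.2, 108.9]
ee_rot: [-0.393, 0.883, -0.237, 0.104]
contact_force: [-0.9, -0.2, -0.3]
gripper_width: -0.1
grasp_force: 0.0
21.275 oven -134.0 -1.3 108.9 dir 0.482 0.128 -0.867 [-0.28  0.12 -1.07  1.96 -0.24 -2.37] [-0.9 -0.2 -0.3]
move cm [ 2.77 -4.05  0.11] rot [-6.6 -7.6  0.1]
```

```bash
python3 -m creep '{"translation":[[0.35,-0.5,0],[0.7,-1,0],[1,-1.5,0],[1.4,-2,0],[1.75,-2.5,0],[2.1,-3,0],[2.4,-3.5,0],[2.8,-4,0]],"delta_rot":[[-0.8,-0.9,0],[-1.6,-1.8,0],[-2.4,-2.8,0],[-3.3,-3.8,0],[-4.1,-4.7,0],[-5,-5.7,0],[-5.8,-6.6,0],[-6.6,-7.6,0]],"hand":[0,0,0,0,0,0,0,0]}'
python3 st.py; python3 go.py -50 0 108 50 -42; python3 -c "
from d import *
look()"
```

```text
clock: 22.28
position: [517.6, -172.3, 141.9]
ee_rot: [-0.377, 0.867, -0.305, 0.114]
contact_force: [-0.1, 0.2, -0.5]
gripper_width: 0.2
grasp_force: 0.0
22.275 oven -95.3 16.2 141.9 dir 0.604 0.119 -0.788 [-0.27  0.13 -1.02  2.05 -0.36 -2.46] [-0.1  0.2 -0.5]
move cm [ 1.09 -4.68 -3.39] rot [ -6.8 -10.1   1.8]
tcp oven -95.3 16.2 141.9 22.275
scene 1383
x [-144. -115.  -82.  -19.  -17.] y [-75. -62.  35.  82.  91.] z [ 83.  86. 110. 135. 188.] 
rect [-97.  10.] [205. 128.] 41.0
(-110, [83.0, 135.0]) (-90, [110.0, 136.0]) (-70, [87.0, 135.0]) (-50, [86.0, 135.0]) (-30, [87.0, 134.0]) (-10, [87.0, 136.0]) 
top 1628
x [-114. -112.  -47.  -16.  -14.] y [-89. -79. -20.  79.  91.] z [ 83.  85. 108. 135. 139.] 
rect [-81.  -9.] [201. 184.] 30.9
(-110, [84.0, 136.0]) (-90, [87.0, 137.0]) (-70, [83.0, 135.0]) (-50, [84.0, 134.0]) (-30, [83.0, 135.0]) (-10, [86.0, 136.0])
```

This wrist branch runs into the joint 4 limit, and the tool rose clear above the dish without moving it. I'll fit a quick arm model from the logged poses and use it to choose a reachable pushing pose.

```bash
cat > fk.py <<'E'
from h import *
from scipy.optimize import least_squares
E_=lambda a,v:R.from_euler(a,v).as_matrix()
def fk(q,k):
    d1,d2,z0,Lt,L1,L2,e,f=k
    Z=E_('z',q[0]);F=Z@E_('y',q[1]-q[2]);W=F@E_('x',-q[3] if S4<0 else q[3])
    V=W@E_('y',-q[4])
    p=Z@(np.array([0,-d1,z0])+L1*np.array([np.sin(q[1]),0,np.cos(q[1])]))+F@[L2,0,e]+W@[0,-d2,0]+V@[Lt,0,f]
    return p,V[:,0],V@E_('x',S6*q[5])
S4,S6=1,1
D=[([1.39360,.38547,.00678,-.00043,-1.19401,-.25861],[263.58,566.08,208.44],[0,0,-1]),
([-.08123,.21545,.01298,-.00023,-1.37039,-.92077],[518.57,-202.47,307.99],[-.002,0,-1]),
([.33,.09,-.88,.65,-.62,-1.88],[452.2,-96.9,133.6],[.193,-.307,-.932]),
([.61,.6,.16,0,-1.15,-1.8],[663.6,264.7,131],[-.009,.009,-1]),
([.48,.12,-1.07,1.36,-.99,-2.66],[476.5,-82.2,201.8],[.41,-.70,-.58]),
([.16,.26,-1.07,1.75,-.88,-2.82],[517.1,-136.1,146.2],[.395,-.706,-.587]),
([-.02,.07,-1.04,1.43,-.34,-2.06],[488.3,-138,140.3],[.371,-.335,-.866]),
([-.28,.12,-1.07,1.96,-.24,-2.37],[481.9,-149.2,108.9],[.369,-.336,-.867]),
([-.27,.13,-1.02,2.05,-.36,-2.46],[517.6,-172.3,141.9],[.427,-.443,-.788])]
E
python3 - <<'E'
import fk;from fk import *
s=read_state();D[-1]=(s['joints'],s['position'],R.from_quat(s['ee_rot']).as_matrix()[:,2])
for fk.S4 in(1,-1):
    fun=lambda k:np.concatenate([np.r_[fk.fk(q,k)[0]-p] for q,p,t in D])
    r=least_squares(fun,[100,60,200,360,568,421,0,0])
    print(fk.S4,r.x.round(1),np.abs(r.fun).reshape(-1,3).max(1).round(1))
    print([np.abs(fk.fk(q,r.x)[1]-t).max().round(3) for q,p,t in D])
E
```

```text
Traceback (most recent call last):
AttributeError: 'function' object has no attribute 'fk'
```

Run:
```python
import fk as m;from fk import *
s=read_state();D[-1]=(s['joints'],s['position'],R.from_quat(s['ee_rot']).as_matrix()[:,2])
for m.S4 in(1,-1):
    fun=lambda k:np.concatenate([m.fk(q,k)[0]-np.array(p) for q,p,t in D])
    r=least_squares(fun,[100,60,200,360,568,421,0,0])
    print(m.S4,r.x.round(1),np.abs(r.fun).reshape(-1,3).max(1).round(1))
    print([float(np.abs(m.fk(q,r.x)[1]-np.array(t)).max().round(3)) for q,p,t in D])
M=R.from_quat(s['ee_rot']).as_matrix()
for m.S4 in(1,-1):
  for m.S6 in(1,-1): print(m.S4,m.S6,(m.fk(s['joints'],r.x)[2].T@M).round(2).tolist())
```

```text
1 [ 267.2  -84.2 -594.8  -74.1  885.6  456.5  153.7 -221. ] [ 65.9  95.6 121.   63.4  96.7  57.3  99.6 105.1 110.9]
[0.002, 0.0, 0.665, 0.02, 1.444, 1.5, 0.658, 0.424, 0.597]
-1 [  2.4 158.4 159.2 319.4 563.3 418.4   3.4   2.9] [1.7 1.2 1.  2.  2.1 2.4 0.8 1.5 0.6]
[0.002, 0.0, 0.005, 0.02, 0.006, 0.008, 0.003, 0.002, 0.0]
1 1 [[-0.55, 0.22, 0.81], [-0.56, 0.62, -0.55], [-0.62, -0.75, -0.22]]
1 -1 [[-0.55, 0.22, 0.81], [0.49, 0.86, 0.1], [-0.67, 0.46, -0.58]]
-1 1 [[0.0, 0.0, 1.0], [-0.2, -0.98, 0.0], [0.98, -0.2, -0.0]]
-1 -1 [[0.0, 0.0, 1.0], [-1.0, -0.0, 0.0], [0.0, -1.0, 0.0]]
```

```bash
cat > ik.py <<'E'
import fk as m;from fk import *
from d import O,ex,ey
m.S4,m.S6=-1,-1
KK=np.array([2.4,158.4,159.2,319.4,563.3,418.4,3.4,2.9])
LO=np.array([-3.14,-1.21,-1.07,-3.16,-2.99]);HI=np.array([3.14,2.06,1.41,2.05,-.16])
def ik(x,y,z,t,w,seeds):
    t,w=np.radians([t,w]);dr=np.array([np.sin(t)*np.cos(w),np.sin(t)*np.sin(w),-np.cos(t)]);W=np.r_[O+x*ex+y*ey,z]
    best=None
    for s in seeds:
        f=lambda q:np.r_[(m.fk(np.r_[q,0],KK)[0]-W)/100,m.fk(np.r_[q,0],KK)[1]-dr]
        r=least_squares(f,np.clip(s,LO+.01,HI-.01),bounds=(LO,HI))
        if r.cost<1e-6:
            mg=min((r.x-LO).min(),(HI-r.x).min())
            if best is None or mg>best[0]: best=(mg,r.x)
    return best
SE=[[-.1,.3,-.3,0,-1],[-.1,.3,-.5,1,-.8],[-.1,.3,-.5,-1,-.8],[-.2,.2,-.9,1.8,-.6],[-.2,.3,-.8,-2.2,-.6]]
E
python3 - <<'E'
from ik import *
for x in(-118,-80,-40,0,20):
  for t in (20,35,50,60):
    print(x,t,[(w,None if (b:=ik(x,0,110,t,w,SE)) is None else (round(float(b[0]),2),b[1].round(1).tolist())) for w in(-60,-30,0)])
E
```

```text
-118 20 [(-60, (0.26, [0.1, 0.2, -0.8, 0.7, -0.5])), (-30, (0.15, [0.0, 0.2, -0.9, 0.7, -0.3])), (0, (0.24, [-0.0, 0.2, -0.7, -0.0, -0.4]))]
-118 35 [(-60, (0.03, [-0.0, 0.2, -1.0, 1.6, -0.5])), (-30, None), (0, None)]
-118 50 [(-60, None), (-30, (0.13, [-0.7, 0.2, -0.9, -2.8, -0.4])), (0, (0.24, [-0.5, 0.2, -0.6, -1.5, -0.4]))]
-118 60 [(-60, None), (-30, None), (0, (0.37, [-0.8, 0.3, -0.7, -1.9, -0.7]))]
-80 20 [(-60, (0.32, [0.1, 0.2, -0.8, 0.7, -0.5])), (-30, (0.16, [-0.0, 0.2, -0.8, 0.6, -0.3])), (0, (0.28, [-0.1, 0.2, -0.6, -0.1, -0.4]))]
-80 35 [(-60, (0.08, [-0.1, 0.2, -1.0, 1.6, -0.5])), (-30, None), (0, (0.03, [-0.1, 0.2, -0.6, -0.4, -0.2]))]
-80 50 [(-60, None), (-30, (0.21, [-0.7, 0.2, -0.8, -2.7, -0.4])), (0, (0.26, [-0.6, 0.2, -0.5, -1.5, -0.4]))]
-80 60 [(-60, None), (-30, (0.05, [-0.8, 0.3, -1.0, -2.9, -0.8])), (0, (0.45, [-0.8, 0.3, -0.6, -1.8, -0.7]))]
-40 20 [(-60, (0.35, [-0.0, 0.3, -0.7, 0.6, -0.5])), (-30, (0.19, [-0.1, 0.3, -0.7, 0.5, -0.3])), (0, (0.33, [-0.2, 0.3, -0.5, -0.1, -0.5]))]
-40 35 [(-60, (0.13, [-0.2, 0.3, -0.9, 1.7, -0.4])), (-30, None), (0, (0.11
[... 455 characters left out ...]
one), (0, (0.17, [-0.3, 0.3, -0.4, -0.5, -0.3]))]
0 50 [(-60, None), (-30, (0.04, [-0.7, 0.3, -0.6, -2.4, -0.2])), (0, (0.3, [-0.6, 0.3, -0.4, -1.3, -0.5]))]
0 60 [(-60, None), (-30, (0.25, [-0.8, 0.4, -0.8, -2.8, -0.7])), (0, (0.53, [-0.8, 0.4, -0.4, -1.7, -0.7]))]
20 20 [(-60, (0.36, [-0.1, 0.4, -0.6, 0.6, -0.5])), (-30, (0.24, [-0.1, 0.3, -0.5, 0.3, -0.4])), (0, (0.4, [-0.2, 0.4, -0.3, -0.2, -0.6]))]
20 35 [(-60, (0.22, [-0.3, 0.3, -0.8, 1.7, -0.4])), (-30, None), (0, (0.2, [-0.3, 0.3, -0.4, -0.6, -0.4]))]
20 50 [(-60, None), (-30, None), (0, (0.31, [-0.6, 0.3, -0.3, -1.3, -0.5]))]
20 60 [(-60, None), (-30, (0.3, [-0.8, 0.4, -0.8, -2.7, -0.7])), (0, (0.52, [-0.8, 0.4, -0.4, -1.7, -0.7]))]
```

Run:
```python
from ik import *
for x in(-118,-70,-30,10):
  for z in (105,):
   for t in (30,36,42,48):
    print(x,z,t,[(w,None if (b:=ik(x,0,z,t,w,SE)) is None else (round(float(b[0]),2),b[1].round(2).tolist())) for w in(-57,-70,-85)])
```

```text
-118 105 30 [(-57, (0.06, [-0.02, 0.18, -1.01, 1.43, -0.43])), (-70, (0.15, [0.14, 0.23, -0.92, 1.09, -0.58])), (-85, (0.28, [0.22, 0.29, -0.79, 0.82, -0.74]))]
-118 105 36 [(-57, (0.01, [-0.09, 0.19, -1.06, 1.77, -0.49])), (-70, (0.09, [0.13, 0.24, -0.98, 1.31, -0.64])), (-85, (0.23, [0.25, 0.32, -0.84, 0.95, -0.79]))]
-118 105 42 [(-57, None), (-70, (0.05, [0.13, 0.27, -1.02, 1.47, -0.72])), (-85, (0.2, [0.27, 0.35, -0.87, 1.06, -0.86]))]
-118 105 48 [(-57, None), (-70, (0.01, [0.14, 0.31, -1.06, 1.58, -0.81])), (-85, (0.17, [0.3, 0.39, -0.9, 1.14, -0.93]))]
-70 105 30 [(-57, (0.12, [-0.13, 0.23, -0.95, 1.49, -0.39])), (-70, (0.2, [0.03, 0.27, -0.87, 1.14, -0.55])), (-85, (0.33, [0.12, 0.33, -0.74, 0.86, -0.72]))]
-70 105 36 [(-57, (0.07, [-0.22, 0.23, -1.0, 1.86, -0.45])), (-70, (0.14, [0.0, 0.28, -0.93, 1.39, -0.6])), (-85, (0.28, [0.14, 0.35, -0.79, 1.02, -0.76]))]
-70 105 42 [(-57, None), (-70, (0.1, [-0.01, 0.3, -0.97, 1.58, -0.68])), (-85, (0.24, [0.15, 0.38, -0.83, 1.14, -0.82]))]
-70 105 48 [(-57, None), (-70, (0.06, [-0.0, 0.33, -1.01, 1.71, -0.78])), (-85, (0.21, [0.18, 0
[... 450 characters left out ...]
 1.2, -0.8]))]
-30 105 48 [(-57, None), (-70, (0.11, [-0.1, 0.36, -0.96, 1.78, -0.75])), (-85, (0.25, [0.08, 0.44, -0.82, 1.3, -0.88]))]
10 105 30 [(-57, (0.18, [-0.26, 0.31, -0.83, 1.5, -0.34])), (-70, (0.32, [-0.11, 0.35, -0.75, 1.16, -0.51])), (-85, (0.45, [-0.02, 0.41, -0.62, 0.89, -0.69]))]
10 105 36 [(-57, (0.11, [-0.36, 0.31, -0.88, 1.94, -0.38])), (-70, (0.25, [-0.15, 0.35, -0.82, 1.47, -0.54])), (-85, (0.38, [-0.01, 0.42, -0.69, 1.08, -0.72]))]
10 105 42 [(-57, None), (-70, (0.2, [-0.18, 0.37, -0.87, 1.69, -0.62])), (-85, (0.33, [-0.01, 0.44, -0.74, 1.24, -0.78]))]
10 105 48 [(-57, None), (-70, (0.17, [-0.18, 0.39, -0.9, 1.84, -0.73])), (-85, (0.3, [0.0, 0.46, -0.77, 1.36, -0.86]))]
```

```bash
cat > go2.py <<'E'
from ik import *
import sys
def tgt(x,y,z,t,w,sg):
    t,w=np.radians([t,w]);tz=np.array([np.sin(t)*np.cos(w),np.sin(t)*np.sin(w),-np.cos(t)])
    ty=np.cross(tz,np.r_[ex,0]);ty*=sg/np.linalg.norm(ty)
    return np.r_[O+x*ex+y*ey,z],np.c_[np.cross(ty,tz),ty,tz]
def j6(q,M):
    A=m.fk(np.r_[q,0],KK)[2]; C=np.array([[0,0,1],[-1,0,0],[0,-1,0.]])
    B=A.T@M@C.T   # = Ex(-j6)
    return -np.arctan2(B[2,1],B[1,1])
def report(x,y,z,t,w,sg):
    b=ik(x,y,z,t,w,SE);W,M=tgt(x,y,z,t,w,sg);s=read_state()
    print((x,y,z,t,w),None if b is None else (b[0].round(2),b[1].round(2).tolist(),j6(b[1],M).round(2)),"move",((W-s['position'])/10).round(1),"rot",R.from_matrix(M@R.from_quat(s['ee_rot']).as_matrix().T).as_rotvec(degrees=True).round(1))
if __name__=="__main__":
    for a in sys.argv[1:]: report(*map(float,a.split(',')))
E
python3 go2.py -150,0,200,50,-80,1 -150,0,200,50,-80,-1 -140,0,108,50,-80,1 10,0,108,50,-80,1 -140,0,108,45,-80,-1
```

```text
(-150.0, 0.0, 200.0, 50.0, -80.0) (np.float64(0.2), [0.44, 0.21, -0.87, 0.99, -1.08], np.float64(-0.44)) move [-4.4  3.7  5.8] rot [-41.5  66.6  58.6]
(-150.0, 0.0, 200.0, 50.0, -80.0) (np.float64(0.2), [0.44, 0.21, -0.87, 0.99, -1.08], np.float64(2.7)) move [-4.4  3.7  5.8] rot [  9.7 -44.3 -75.4]
(-140.0, 0.0, 108.0, 50.0, -80.0) (np.float64(0.09), [0.34, 0.36, -0.98, 1.22, -0.93], np.float64(-0.7)) move [-3.8  2.9 -3.4] rot [-41.5  66.6  58.6]
(10.0, 0.0, 108.0, 50.0, -80.0) (np.float64(0.24), [-0.04, 0.44, -0.83, 1.53, -0.85], np.float64(-0.6)) move [ 4.3 -9.7 -3.4] rot [-41.5  66.6  58.6]
(-140.0, 0.0, 108.0, 45.0, -80.0) (np.float64(0.11), [0.32, 0.32, -0.96, 1.16, -0.87], np.float64(2.49)) move [-3.8  2.9 -3.4] rot [ 13.9 -42.  -79. ]
```

```bash
python3 -m creep '{"translation":[[0,0,2],[-2,2.5,5],[-4,4,8],[-4.4,3.7,8],[-4.4,3.7,8]],"delta_rot":[[0,0,0],[0,0,0],[0,0,0],[0,0,0],[0,0,0]],"hand":[0,0,0,0,0]}'
python3 st.py; python3 go2.py -150,0,220,50,-80,1
python3 - <<'E'
from go2 import *
s=read_state();M0=R.from_quat(s['ee_rot']);W,M=tgt(-150,0,220,50,-80,1)
rv=(R.from_matrix(M)*M0.inv()).as_rotvec()
for f in(.25,.5,.75): 
    v=(R.from_rotvec(rv*f)*M0).as_matrix()[:,2];t=np.degrees(np.arccos(-v[2]));w=np.degrees(np.arctan2(v[1],v[0]));b=ik(-150,0,220,t,w,SE)
    print(f,t.round(),w.round(),None if b is None else (b[0].round(2),b[1].round(2)))
E
```

```text
clock: 23.0
position: [473.5, -134.0, 222.5]
ee_rot: [-0.378, 0.867, -0.304, 0.115]
contact_force: [0.2, -0.1, 1.1]
gripper_width: 0.0
grasp_force: 0.0
23.0 oven -151.4 -0.1 222.5 dir 0.603 0.122 -0.788 [ 0.19 -0.07 -1.    1.2  -0.59 -1.96] [ 0.2 -0.1  1.1]
(-150.0, 0.0, 220.0, 50.0, -80.0) (np.float64(0.23), [0.45, 0.18, -0.84, 0.96, -1.12], np.float64(-0.4)) move [ 0.1 -0.1 -0.3] rot [-41.7  66.5  58.5]
0.25 36.0 -57.0 (np.float64(0.17), array([ 0.3 , -0.01, -0.9 ,  0.97, -0.75]))
0.5 38.0 -69.0 (np.float64(0.23), array([ 0.37,  0.06, -0.84,  0.89, -0.91]))
0.75 43.0 -77.0 (np.float64(0.25), array([ 0.41,  0.12, -0.82,  0.9 , -1.03]))
```

Every intermediate pose is reachable, so I'll rotate.

```bash
python3 -m creep '{"translation":[[0,0,0],[0,0,0],[0,0,0],[0,0,0],[0,0,0],[0,0,0],[0,0,0],[0,0,0]],"delta_rot":[[-4.2,6.7,5.9],[-8.4,13.4,11.8],[-12.6,20,17.6],[-16.8,26.7,23.5],[-21,33.4,29.4],[-25,40,35.3],[-29.3,46.7,41],[-33,52.6,46.3]],"hand":[4,4,4,4,4,4,4,4]}'
python3 -m creep '{"translation":[[0,0,0],[0,0,0],[0,0,0],[0,0,0]],"delta_rot":[[-4.2,6.7,5.9],[-8.7,13.9,12.2],[-8.7,13.9,12.2],[-8.7,13.9,12.2]],"hand":[4,4,4,4]}'
python3 st.py; python3 go2.py -150,0,220,50,-80,1 -138,0,108,50,-80,1
```

```text
clock: 24.0
position: [474.0, -136.0, 221.1]
ee_rot: [0.779, -0.501, 0.265, 0.269]
contact_force: [0.5, 0.2, 0.2]
gripper_width: 40.5
grasp_force: 0.0
clock: 24.5
position: [473.5, -135.7, 221.4]
ee_rot: [0.831, -0.361, 0.234, 0.353]
contact_force: [0.7, -0.3, 0.4]
gripper_width: 39.8
grasp_force: 0.0
24.5 oven -150.0 -1.0 221.4 dir 0.708 -0.297 -0.641 [ 0.45  0.18 -0.84  0.96 -1.12 -0.4 ] [ 0.7 -0.3  0.4]
(-150.0, 0.0, 220.0, 50.0, -80.0) (np.float64(0.23), [0.45, 0.18, -0.84, 0.96, -1.12], np.float64(-0.4)) move [ 0.1  0.1 -0.1] rot [0.1 0.2 0.1]
(-138.0, 0.0, 108.0, 50.0, -80.0) (np.float64(0.09), [0.34, 0.36, -0.98, 1.23, -0.93], np.float64(-0.7)) move [  0.7  -1.  -11.3] rot [0.1 0.2 0.1]
```

```bash
python3 -m creep '{"translation":[[0.1,-0.2,-3],[0.3,-0.4,-6],[0.5,-0.6,-9],[0.5,-0.7,-11.3],[0.5,-0.7,-11.3]],"delta_rot":[[0,0,0],[0,0,0],[0,0,0],[0,0,0],[0,0,0]],"hand":[4,4,4,4,4]}'
python3 -m creep '{"translation":[[0.4,-0.7,0],[0.8,-1.3,0],[1.2,-1.9,0],[1.6,-2.5,0],[2,-3.1,0],[2.4,-3.7,0],[2.8,-4.3,0],[3.2,-5,0]],"delta_rot":[[0,0,0],[0,0,0],[0,0,0],[0,0,0],[0,0,0],[0,0,0],[0,0,0],[0,0,0]],"hand":[4,4,4,4,4,4,4,4]}'
python3 st.py; python3 -c "
from d import *
look('push1')"
```

```text
clock: 25.12
position: [477.7, -143.1, 108.0]
ee_rot: [0.831, -0.361, 0.233, 0.354]
contact_force: [-0.0, -0.2, 0.1]
gripper_width: 40.3
grasp_force: 0.0
clock: 26.12
position: [510.8, -192.3, 108.8]
ee_rot: [0.831, -0.36, 0.234, 0.353]
contact_force: [-0.2, 3.3, 2.4]
gripper_width: 40.3
grasp_force: 1.7
26.125 oven -82.2 -0.3 108.8 dir 0.709 -0.296 -0.641 [ 0.17  0.39 -0.93  1.37 -0.9  -0.67] [-0.2  3.3  2.4]
tcp oven -82.2 -0.3 108.8 26.125
scene 1527
x [-103. -100.  -11.    2.    5.] y [-93. -83. -27.  78.  88.] z [ 85.  87. 112. 135. 138.] 
rect [-31. -28.] [190. 218.] 47.3
(-110, [86.0, 134.0]) (-90, [84.0, 136.0]) (-70, [110.0, 136.0]) (-50, [88.0, 135.0]) (-30, [86.0, 135.0]) (-10, [87.0, 134.0]) (10, [88.0, 135.0]) 
top 1639
x [-91. -87. -24.   4.   7.] y [-93. -83.  14.  76.  87.] z [ 83.  85. 100. 135. 137.] 
rect [-44.  -3.] [187. 102.] 86.1
(-90, [86.0, 137.0]) (-70, [97.0, 136.0]) (-50, [83.0, 135.0]) (-30, [83.0, 134.0]) (-10, [84.0, 134.0]) (10, [84.0, 135.0])
```

View pics/push1_scene.png

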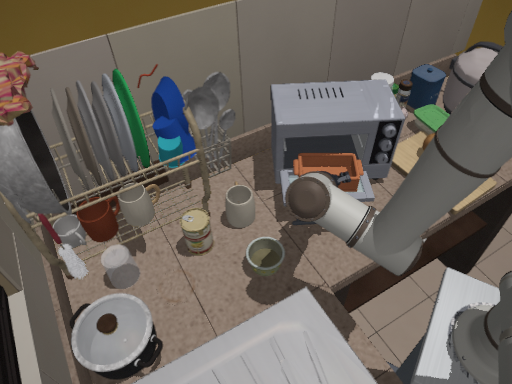

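```bash
python3 go2.py -95,3,102,58,-80,1 15,0,102,58,-80,1 -95,3,102,62,-85,1 15,0,102,62,-85,1
```

```text
(-95.0, 3.0, 102.0, 58.0, -80.0) (np.float64(0.1), [0.24, 0.46, -0.97, 1.42, -1.03], np.float64(-0.73)) move [-0.4  1.3 -0.7] rot [-8.4  2.9  3.2]
(15.0, 0.0, 102.0, 58.0, -80.0) (np.float64(0.21), [-0.04, 0.51, -0.86, 1.65, -0.98], np.float64(-0.66)) move [ 5.3 -8.1 -0.7] rot [-8.4  2.9  3.2]
(-95.0, 3.0, 102.0, 62.0, -85.0) (np.float64(0.15), [0.3, 0.52, -0.92, 1.29, -1.11], np.float64(-0.58)) move [-0.4  1.3 -0.7] rot [-13.3  11.    3.6]
(15.0, 0.0, 102.0, 62.0, -85.0) (np.float64(0.25), [0.03, 0.56, -0.82, 1.53, -1.08], np.float64(-0.51)) move [ 5.3 -8.1 -0.7] rot [-13.3  11.    3.6]
```

```bash
python3 -m creep '{"translation":[[-0.7,1,0],[-0.7,1.2,-0.4],[-0.7,1.2,-0.7],[-0.7,1.2,-0.7],[-0.7,1.2,-0.7]],"delta_rot":[[0,0,0],[-8.4,2.9,3.2],[-8.4,2.9,3.2],[-8.4,2.9,3.2],[-8.4,2.9,3.2]],"hand":[4,0,0,0,0]}'
python3 -m creep '{"translation":[[0.4,-0.6,0],[0.9,-1.4,0],[1.3,-2,0],[1.8,-2.8,0],[2.3,-3.6,0],[2.8,-4.3,0],[3.3,-5.1,0],[3.8,-5.9,0]],"delta_rot":[[0,0,0],[0,0,0],[0,0,0],[0,0,0],[0,0,0],[0,0,0],[0,0,0],[0,0,0]],"hand":[0,0,0,0,0,0,0,0]}'
python3 st.py; python3 -c "
from d import *
look('push2')"
```

```text
clock: 26.85
position: [503.5, -180.3, 102.4]
ee_rot: [0.818, -0.31, 0.249, 0.415]
contact_force: [0.1, 0.8, -0.2]
gripper_width: 0.2
grasp_force: 0.0
clock: 27.85
position: [541.8, -239.6, 101.8]
ee_rot: [0.818, -0.309, 0.249, 0.416]
contact_force: [-1.2, 4.3, 4.1]
gripper_width: 0.2
grasp_force: 2.5
27.85 oven -25.6 0.1 101.8 dir 0.782 -0.326 -0.531 [ 0.05  0.49 -0.91  1.59 -1.   -0.7 ] [-1.2  4.3  4.1]
tcp oven -25.6 0.1 101.8 27.85
scene 1791
x [-52. -49.  34.  62.  65.] y [-97. -86. -19.  73.  82.] z [ 85.  87. 113. 136. 137.] 
rect [-59.  -5.] [191. 246.] 86.8
(-50, [82.0, 136.0]) (-30, [96.0, 136.0]) (-10, [117.0, 137.0]) (10, [87.0, 135.0]) (30, [86.0, 135.0]) (50, [87.0, 135.0]) (70, [87.0, 135.0]) 
top 1015
x [-29. -25.  29.  56.  62.] y [-98. -92.  -1.  75.  83.] z [ 83.  85.  93. 135. 137.] 
rect [14. -7.] [189.  96.] 85.5
(-30, [88.0, 136.0]) (-10, [113.0, 137.0]) (10, [83.0, 136.0]) (30, [83.0, 133.0]) (50, [83.0, 115.0]) (70, [84.0, 93.0])
```

```bash
python3 -m creep '{"translation":[[0.2,-0.6,0],[0.5,-1.2,0],[0.8,-1.8,0],[1.2,-2.5,0],[1.5,-3.1,0],[1.9,-3.7,0],[2.2,-4.3,0],[2.6,-4.9,0]],"delta_rot":[[0,0,0],[0,0,0],[0,0,0],[0,0,0],[0,0,0],[0,0,0],[0,0,0],[0,0,0]],"hand":[0,0,0,0,0,0,0,0]}'
python3 st.py; python3 -c "
from d import *
look('push3')"
```

```text
clock: 28.95
position: [569.6, -286.9, 101.6]
ee_rot: [0.819, -0.308, 0.25, 0.414]
contact_force: [1.7, 6.1, -1.3]
gripper_width: 0.2
grasp_force: 2.7
28.95 oven 29.2 -2.2 101.6 dir 0.783 -0.322 -0.532 [-0.08  0.52 -0.85  1.7  -0.97 -0.66] [ 1.7  6.1 -1.3]
tcp oven 29.2 -2.2 101.6 28.95
scene 1183
x [ -9.  -6.  67. 112. 121.] y [-103.  -95.  -41.   68.   75.] z [ 84.  87. 103. 135. 137.] 
rect [ 7. 42.] [176. 312.] 40.3
(-10, [83.0, 134.0]) (10, [83.0, 136.0]) (30, [102.0, 136.0]) (50, [87.0, 136.0]) (70, [87.0, 135.0]) (90, [87.0, 120.0]) (110, [86.0, 106.0]) (130, [85.0, 94.0]) 
top 157
x [25. 28. 36. 61. 66.] y [-99. -94.  40.  69.  74.] z [ 85.  87. 118. 135. 137.] 
rect [ 38. -12.] [175.  42.] 76.9
(30, [86.0, 135.0]) (50, [86.0, 124.0]) (70, [83.0, 91.0])
```

Run:
```python
import cv2,numpy as np
a=cv2.imread("pics/push3_scene.png")[100:220,250:410];b=cv2.imread("pics/push3_top.png")[110:250,280:440]
cv2.imwrite("pics/p3.png",np.hstack([cv2.resize(a,(400,300),interpolation=2),cv2.resize(b,(400,300),interpolation=2)]))
```

```text
(no output)
```

View pics/p3.png

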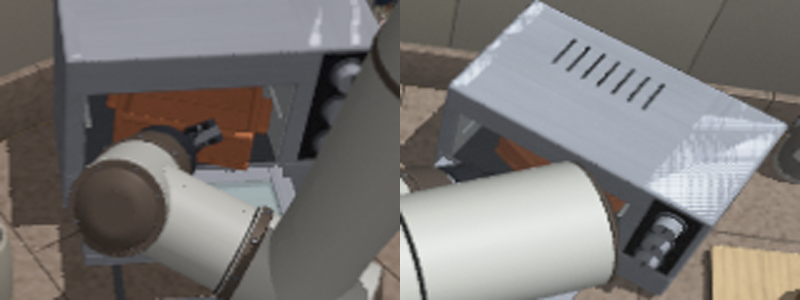

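The right (-y) end of the dish lags, turned by about 11°. I'll back off, shift toward -y and push that end.

```bash
python3 go2.py -30,0,102,58,-80,1 -30,-58,102,58,-80,1 34,-58,102,58,-80,1
```

```text
(-30.0, 0.0, 102.0, 58.0, -80.0) (np.float64(0.15), [0.06, 0.48, -0.92, 1.57, -1.0], np.float64(-0.7)) move [-3.   5.2 -0. ] rot [-0.1  0.1 -0.2]
(-30.0, -58.0, 102.0, 58.0, -80.0) (np.float64(0.05), [-0.06, 0.43, -1.02, 1.73, -0.99], np.float64(-0.77)) move [-7.8  2.1 -0. ] rot [-0.1  0.1 -0.2]
(34.0, -58.0, 102.0, 58.0, -80.0) (np.float64(0.14), [-0.2, 0.47, -0.93, 1.84, -0.96], np.float64(-0.71)) move [-4.4 -3.3 -0. ] rot [-0.1  0.1 -0.2]
```

```bash
python3 -m creep '{"translation":[[-1,1.7,0],[-3.1,5.1,0],[-5.5,3.5,0],[-7.9,2,0],[-7.9,2,0]],"delta_rot":[[0,0,0],[0,0,0],[0,0,0],[0,0,0],[0,0,0]],"hand":[0,0,0,0,0]}'
python3 -m creep '{"translation":[[0.5,-0.8,0],[1,-1.5,0],[1.4,-2.1,0],[1.8,-2.7,0],[2.2,-3.3,0],[2.5,-3.9,0],[2.8,-4.4,0],[3.1,-4.8,0]],"delta_rot":[[0,0,0],[0,0,0],[0,0,0],[0,0,0],[0,0,0],[0,0,0],[0,0,0],[0,0,0]],"hand":[0,0,0,0,0,0,0,0]}'
python3 st.py
python3 -m creep '{"translation":[[-1,1.6,0],[-3,4.7,0],[-5.4,8.4,1],[-8,12.4,4],[-9,14,8],[-9,14,8],[-9,14,8]],"delta_rot":[[0,0,0],[0,0,0],[0,0,0],[0,0,0],[0,0,0],[0,0,0],[0,0,0]],"hand":[0,0,0,0,0,0,0]}'
python3 st.py
python3 - <<'E'
from d import *
look('push4')
a=cv2.imread("pics/push4_scene.png")[100:220,250:410];b=cv2.imread("pics/push4_top.png")[110:250,280:440]
cv2.imwrite("pics/p4.png",np.hstack([cv2.resize(a,(400,300),interpolation=2),cv2.resize(b,(400,300),interpolation=2)]))
E
```

```text
clock: 29.68
position: [486.1, -269.7, 102.3]
ee_rot: [0.818, -0.31, 0.248, 0.417]
contact_force: [1.0, 0.2, -0.4]
gripper_width: -0.0
grasp_force: 0.0
clock: 30.68
position: [519.0, -316.4, 101.5]
ee_rot: [0.818, -0.31, 0.248, 0.416]
contact_force: [-2.0, 1.9, 0.8]
gripper_width: -0.1
grasp_force: 1.1
30.675 oven 26.6 -60.7 101.5 dir 0.782 -0.327 -0.531 [-0.2   0.47 -0.95  1.85 -0.96 -0.72] [-2.   1.9  0.8]
clock: 31.55
position: [429.9, -175.9, 181.8]
ee_rot: [0.818, -0.31, 0.249, 0.415]
contact_force: [-0.3, 0.1, 0.1]
gripper_width: 0.2
grasp_force: 0.0
31.55 oven -139.7 -59.4 181.8 dir 0.782 -0.325 -0.531 [ 0.38  0.22 -1.06  1.21 -1.09 -0.58] [-0.3  0.1  0.1]
tcp oven -139.7 -59.4 181.8 31.55
scene 1385
x [ 11.  14.  42. 117. 124.] y [-100.  -88.  -18.   68.   76.] z [ 84.  86. 102. 135. 136.] 
rect [ 74. -11.] [187. 101.] 76.3
(10, [84.0, 135.0]) (30, [84.0, 136.0]) (50, [84.0, 136.0]) (70, [88.0, 136.0]) (90, [86.0, 103.0]) (110, [87.0, 104.0]) (130, [86.0, 91.0]) 
top 554
x [12. 14. 32. 62. 67.] y [-92. -81. -29.  57.  73.] z [ 82.  85. 109. 135. 138.] 
rect [ 53. -11.] [170.  56.] 74.8
(10, [85.0, 135.0]) (30, [83.0, 136.0]) (50, [84.0, 123.0]) (70, [83.0, 92.0])
```

View pics/p4.png

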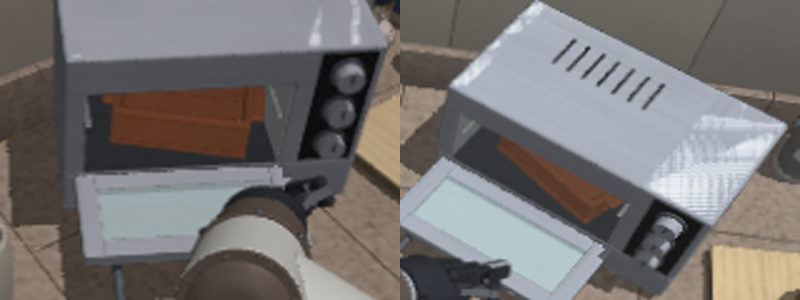

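The view shows the dish fully inside (rim from x≈11, centre about (74,-11)), turned about 14° but level and clear of the door. Next I'll grip the bar again and close the door.

```bash
python3 go.py -194 2 160 20 -57.2
python3 - <<'E'
from go2 import *
s=read_state();M0=R.from_quat(s['ee_rot']);t,w=np.radians([20,-57.2]);h=np.array([np.cos(w),np.sin(w),0]);k=np.array([0,0,1.])
tz=np.sin(t)*h-np.cos(t)*k;ty=-np.cos(t)*h-np.sin(t)*k
rv=(R.from_matrix(np.c_[np.cross(ty,tz),ty,tz])*M0.inv()).as_rotvec()
for f in(.25,.5,.75,1):
    v=(R.from_rotvec(rv*f)*M0).as_matrix()[:,2];t=np.degrees(np.arccos(-v[2]));w=np.degrees(np.arctan2(v[1],v[0]));b=ik(-140-54*f,-59+61*f,182-22*f,t,w,SE)
    print(f,t.round(),w.round(),None if b is None else (b[0].round(2),b[1].round(2)))
E
```

```text
move cm [ 2.29  7.98 -2.12] rot [ 46.1 -64.8 -82.4]
0.25 48.0 -88.0 (np.float64(0.17), array([ 0.42,  0.21, -0.9 ,  0.9 , -1.08]))
0.5 37.0 -90.0 (np.float64(0.28), array([ 0.4 ,  0.18, -0.79,  0.7 , -1.02]))
0.75 26.0 -83.0 (np.float64(0.32), array([ 0.37,  0.12, -0.75,  0.57, -0.9 ]))
1 20.0 -57.0 (np.float64(0.26), array([ 0.34,  0.05, -0.81,  0.54, -0.7 ]))
```

```bash
python3 -m creep '{"translation":[[0.2,0.8,0],[0.4,1.6,-0.2],[0.7,2.4,-0.4],[0.9,3.2,-0.6],[1.1,4,-0.8],[1.3,4.8,-1],[1.5,5.5,-1.2],[1.7,6,-1.5]],"delta_rot":[[4.1,-5.8,-7.3],[8.2,-11.5,-14.6],[12.3,-17.3,-22],[16.4,-23,-29.3],[20.5,-28.8,-36.6],[24.6,-34.6,-44],[28.7,-40.3,-51.3],[32.8,-46.1,-58.6]],"hand":[4,4,4,4,4,4,4,4]}'
python3 -m creep '{"translation":[[0.3,1,-0.3],[0.6,2,-0.6],[0.6,2,-0.6],[0.6,2,-0.6]],"delta_rot":[[4.1,-5.8,-7.3],[8.2,-11.5,-14.6],[13.3,-18.7,-23.8],[13.3,-18.7,-23.8]],"hand":[4,4,4,4]}'
python3 st.py; python3 go.py -158 3 16 20 -57.2;python3 go.py -194 3 130 20 -57.2
```

```text
clock: 32.65
position: [446.5, -117.1, 165.8]
ee_rot: [-0.489, 0.839, -0.213, -0.102]
contact_force: [-0.2, 0.2, 0.5]
gripper_width: 39.8
grasp_force: 0.0
clock: 33.15
position: [451.2, -97.9, 159.9]
ee_rot: [-0.277, 0.945, -0.168, 0.048]
contact_force: [-0.6, 0.9, 0.8]
gripper_width: 40.2
grasp_force: 0.0
33.15 oven -193.8 0.7 159.9 dir 0.344 -0.004 -0.939 [ 0.34  0.05 -0.8   0.54 -0.71 -1.76] [-0.6  0.9  0.8]
move cm [  2.13  -2.89 -14.39] rot [ 0.2 -0.1  0.2]
move cm [ 0.18  0.14 -2.99] rot [ 0.2 -0.1  0.2]
```

```bash
python3 -m creep '{"translation":[[-0.5,0.8,-0.5],[0,0,-3.5],[0.7,-0.9,-7],[1.4,-1.9,-10.5],[2,-2.7,-13],[2.2,-3,-14.4],[2.2,-3,-14.4],[2.2,-3,-14.4]],"delta_rot":[[0,0,0],[0,0,0],[0,0,0],[0,0,0],[0,0,0],[0,0,0],[0,0,0],[0,0,0]],"hand":[3.5,3.5,3.5,3.5,3.5,3.5,3.5,0]}'
python3 -m creep '{"translation":[[0,0,0],[0,0,0],[0,0,0],[0,0,0]],"delta_rot":[[0,0,0],[0,0,0],[0,0,0],[0,0,0]],"hand":[0,0,0,0]}'; python3 st.py
```

```text
clock: 34.15
position: [474.0, -126.4, 15.6]
ee_rot: [-0.278, 0.945, -0.167, 0.048]
contact_force: [0.5, 1.2, 0.5]
gripper_width: 17.8
grasp_force: 0.0
clock: 34.65
position: [474.2, -125.9, 16.8]
ee_rot: [-0.278, 0.945, -0.168, 0.049]
contact_force: [-1.6, -0.8, 0.3]
gripper_width: 8.9
grasp_force: 58.7
34.65 oven -157.8 4.9 16.8 dir 0.344 -0.0 -0.939 [-0.11  0.31 -1.05  1.66 -0.27 -2.52] [-1.6 -0.8  0.3]
```

Run:
```python
import numpy as np
ex=np.array([.5417,-.8406])
f=lambda a,t:np.array([-(40*np.cos(a)+165*np.sin(a))+27*np.sin(t),165*np.cos(a)-40*np.sin(a)-27*np.cos(t)])
A=np.linspace(1.57,0.0,25);T=np.radians(np.linspace(20,0,25))
for c in range(3):
  print([[float(v) for v in np.r_[(f(A[i],T[i])-f(A[8*c],T[8*c]))[0]*ex/10,(f(A[i],T[i])-f(A[8*c],T[8*c]))[1]/10].round(2)] for i in range(8*c+1,8*c+9)])
```

```text
[[-0.14, 0.22, 1.07], [-0.25, 0.38, 2.16], [-0.31, 0.48, 3.26], [-0.34, 0.52, 4.36], [-0.32, 0.5, 5.45], [-0.27, 0.42, 6.54], [-0.18, 0.27, 7.63], [-0.05, 0.07, 8.69]]
[[0.17, -0.26, 1.05], [0.37, -0.58, 2.07], [0.61, -0.95, 3.06], [0.89, -1.38, 4.02], [1.2, -1.86, 4.94], [1.54, -2.39, 5.82], [1.91, -2.97, 6.66], [2.31, -3.59, 7.44]]
[[0.43, -0.66, 0.73], [0.88, -1.37, 1.41], [1.36, -2.11, 2.04], [1.85, -2.88, 2.6], [2.37, -3.68, 3.1], [2.9, -4.5, 3.53], [3.45, -5.35, 3.89], [4.01, -6.22, 4.19]]
```

```bash
python3 -m creep '{"translation":[[-0.14,0.22,1.07],[-0.25,0.38,2.16],[-0.31,0.48,3.26],[-0.34,0.52,4.36],[-0.32,0.5,5.45],[-0.27,0.42,6.54],[-0.18,0.27,7.63],[-0.05,0.07,8.7]],"delta_rot":[[0.7,0.5,0],[1.4,0.9,0],[2.1,1.4,0],[2.9,1.8,0],[3.6,2.3,0],[4.3,2.8,0],[5,3.2,0],[5.7,3.7,0]],"hand":[0,0,0,0,0,0,0,0]}'
python3 -m creep '{"translation":[[0.17,-0.26,1.05],[0.37,-0.58,2.07],[0.61,-0.95,3.06],[0.89,-1.38,4],[1.2,-1.86,4.94],[1.54,-2.4,5.8],[1.9,-3,6.66],[2.3,-3.6,7.44]],"delta_rot":[[0.7,0.5,0],[1.4,0.9,0],[2.1,1.4,0],[2.9,1.8,0],[3.6,2.3,0],[4.3,2.8,0],[5,3.2,0],[5.7,3.7,0]],"hand":[0,0,0,0,0,0,0,0]}'; python3 st.py
```

```text
clock: 35.65
position: [473.1, -124.6, 103.3]
ee_rot: [-0.28, 0.953, -0.11, 0.032]
contact_force: [1.5, -3.3, -4.5]
gripper_width: 8.9
grasp_force: 58.3
clock: 36.65
position: [496.0, -159.0, 179.6]
ee_rot: [-0.282, 0.958, -0.053, 0.016]
contact_force: [-6.5, 13.1, 9.3]
gripper_width: 8.2
grasp_force: 58.9
36.65 oven -118.2 5.3 179.6 dir 0.11 0.0 -0.994 [ 0.06  0.19 -0.4   0.12 -0.93 -1.13] [-6.5 13.1  9.3]
```

```bash
python3 -m creep '{"translation":[[0.43,-0.66,0.73],[0.88,-1.37,1.4],[1.36,-2.1,2.04],[1.85,-2.9,2.6],[2.37,-3.7,3.1],[2.9,-4.5,3.5],[3.3,-5.1,3.8],[3.7,-5.75,4]],"delta_rot":[[0.7,0.5,0],[1.4,0.9,0],[2.1,1.4,0],[2.9,1.8,0],[3.6,2.3,0],[4.3,2.8,0],[5,3.2,0],[5.7,3.7,0]],"hand":[0,0,0,0,0,0,0,0]}'; python3 st.py
```

```text
clock: 37.65
position: [537.9, -218.9, 226.7]
ee_rot: [-0.284, 0.959, -0.001, 0.005]
contact_force: [-3.8, 8.0, 24.6]
gripper_width: -0.3
grasp_force: 12.1
37.65 oven -45.1 8.0 226.7 dir 0.005 0.008 -1.0 [-0.11  0.29 -0.08 -0.   -1.18 -0.89] [-3.8  8.  24.6]
```

```bash
python3 -m creep '{"translation":[[-0.4,0.6,2],[-1.5,2.3,5],[-3.8,5.9,6],[-3.8,5.9,6]],"delta_rot":[[0,0,0],[0,0,0],[0,0,0],[0,0,0]],"hand":[0,0,0,0]}'
cat > door.py <<'E'
from d import *
for n in("scene","top"):
    im,d,P=cloud(n);Q=np.dstack([(P[...,:2]-O)@ex,(P[...,:2]-O)@ey,P[...,2]]).reshape(-1,3)
    print(n,[(h,int((m:=(abs(Q[:,2]-h)<7)&(abs(Q[:,1])<100)&(Q[:,0]<-8)&(Q[:,0]>-100)).sum()),np.median(Q[m,0]).round(1) if m.sum() else 0) for h in(95,120,145,165,185)])
    B=Q[(Q[:,0]<-28)&(Q[:,0]>-130)&(abs(abs(Q[:,1])-55)<35)&(Q[:,2]>215)&(Q[:,2]<252)]
    print("bar",len(B),np.percentile(B,[5,50,95],axis=0).round().tolist() if len(B) else 0)
E
python3 door.py; python3 st.py
```

```text
clock: 38.15
position: [495.8, -158.4, 280.3]
ee_rot: [-0.284, 0.959, 0.001, 0.001]
contact_force: [-0.1, -0.3, -0.3]
gripper_width: 0.3
grasp_force: 0.0
scene [(95, 232, np.float64(-18.7)), (120, 238, np.float64(-18.1)), (145, 247, np.float64(-19.1)), (165, 263, np.float64(-20.1)), (185, 220, np.float64(-22.5))]
bar 278 [[-54.0, -86.0, 226.0], [-51.0, 23.0, 247.0], [-45.0, 87.0, 251.0]]
top [(95, 64, np.float64(-17.7)), (120, 75, np.float64(-16.4)), (145, 97, np.float64(-17.4)), (165, 84, np.float64(-18.2)), (185, 50, np.float64(-20.7))]
bar 137 [[-53.0, -86.0, 240.0], [-49.0, -50.0, 248.0], [-43.0, 74.0, 251.0]]
38.25 oven -117.6 5.1 278.6 dir -0.004 -0.0 -1.0 [-0.    0.16 -0.12 -0.   -1.29 -0.99] [ 0.1  0.5 -0.6]
```

```bash
python3 -m creep '{"translation":[[0,0,-3],[0,0,-5],[1,-1.6,-5],[2,-3.1,-5],[2.4,-3.7,-5],[2.7,-4.2,-5]],"delta_rot":[[0,0,0],[0,0,0],[0,0,0],[0,0,0],[0,0,0],[0,0,0]],"hand":[0,0,0,0,0,0]}'
python3 -m creep '{"translation":[[0.3,-0.4,0],[0.5,-0.8,0],[0.5,-0.8,0]],"delta_rot":[[0,0,0],[0,0,0],[0,0,0]],"hand":[0,0,0]}'; python3 st.py; python3 door.py
```

```text
clock: 39.0
position: [523.4, -202.8, 228.4]
ee_rot: [-0.282, 0.959, 0.002, -0.001]
contact_force: [0.5, -0.2, 0.3]
gripper_width: 0.0
grasp_force: 0.0
clock: 39.38
position: [527.9, -210.0, 228.2]
ee_rot: [-0.282, 0.959, 0.002, -0.001]
contact_force: [-0.5, 0.7, 0.6]
gripper_width: 0.2
grasp_force: 0.0
39.375 oven -58.0 4.5 228.2 dir -0.005 -0.001 -1.0 [-0.1   0.28 -0.1  -0.   -1.2  -0.9 ] [-0.5  0.7  0.6]
scene [(95, 239, np.float64(-19.0)), (120, 235, np.float64(-18.2)), (145, 247, np.float64(-19.2)), (165, 252, np.float64(-20.2)), (185, 209, np.float64(-22.5))]
bar 291 [[-55.0, -87.0, 227.0], [-51.0, -22.0, 247.0], [-45.0, 86.0, 251.0]]
top [(95, 0, 0), (120, 5, np.float64(-14.9)), (145, 24, np.float64(-17.8)), (165, 27, np.float64(-18.5)), (185, 20, np.float64(-22.2))]
bar 84 [[-53.0, -88.0, 228.0], [-48.0, -68.0, 247.0], [-42.0, -42.0, 250.0]]
```

Not in contact yet, so I'll keep going in small steps.

```bash
python3 -m creep '{"translation":[[0.15,-0.2,0],[0.3,-0.4,0],[0.4,-0.6,0],[0.4,-0.6,0]],"delta_rot":[[0,0,0],[0,0,0],[0,0,0],[0,0,0]],"hand":[0,0,0,0]}';python3 -m creep '{"translation":[[0.1,-0.15,0],[0.25,-0.4,0],[0.25,-0.4,0]],"delta_rot":[[0,0,0],[0,0,0],[0,0,0]],"hand":[0,0,0]}'; python3 st.py; python3 door.py
```

```text
clock: 39.98
position: [531.9, -216.1, 228.0]
ee_rot: [-0.282, 0.959, 0.002, -0.001]
contact_force: [0.6, -0.8, 0.7]
gripper_width: 0.1
grasp_force: 0.0
clock: 40.35
position: [534.5, -220.2, 228.1]
ee_rot: [-0.282, 0.959, 0.002, -0.001]
contact_force: [0.4, 0.3, 0.1]
gripper_width: -0.0
grasp_force: 0.0
40.35 oven -46.0 4.5 228.1 dir -0.005 -0.002 -1.0 [-0.11  0.29 -0.08 -0.   -1.2  -0.89] [0.4 0.3 0.1]
scene [(95, 239, np.float64(-18.8)), (120, 242, np.float64(-18.2)), (145, 252, np.float64(-19.2)), (165, 259, np.float64(-19.9)), (185, 216, np.float64(-22.1))]
bar 293 [[-55.0, -86.0, 226.0], [-52.0, -21.0, 247.0], [-45.0, 86.0, 251.0]]
top [(95, 0, 0), (120, 0, 0), (145, 6, np.float64(-17.5)), (165, 13, np.float64(-19.4)), (185, 9, np.float64(-22.2))]
bar 59 [[-52.0, -88.0, 226.0], [-48.0, -75.0, 247.0], [-42.0, -57.0, 251.0]]
```

The real fingertips sit about 20 mm above the reported TCP, so I'm passing over the bar. I'll back off, go lower and push again.

```bash
python3 -m creep '{"translation":[[-1.2,1.8,0.5],[-2.5,3.9,0.5],[-2.5,3.9,-2.3],[-2.5,3.9,-2.5],[-1.6,2.5,-2.5],[-1,1.6,-2.5],[-0.8,1.2,-2.5],[-0.8,1.2,-2.5]],"delta_rot":[[0,0,0],[0,0,0],[0,0,0],[0,0,0],[0,0,0],[0,0,0],[0,0,0],[0,0,0]],"hand":[0,0,0,0,0,0,0,0]}';python3 -m creep '{"translation":[[0.1,-0.15,0],[0.2,-0.3,0],[0.2,-0.3,0]],"delta_rot":[[0,0,0],[0,0,0],[0,0,0]],"hand":[0,0,0]}'; python3 st.py; python3 door.py
```

```text
clock: 41.45
position: [526.6, -207.2, 203.8]
ee_rot: [-0.282, 0.959, 0.003, -0.001]
contact_force: [-1.8, 7.3, 3.9]
gripper_width: -0.3
grasp_force: 3.3
clock: 41.82
position: [526.6, -207.3, 203.8]
ee_rot: [-0.282, 0.959, 0.006, -0.002]
contact_force: [-6.4, 15.6, 8.8]
gripper_width: 0.4
grasp_force: 9.1
41.825 oven -61.0 4.8 203.8 dir -0.012 -0.001 -1.0 [-0.09  0.29 -0.14 -0.01 -1.15 -0.9 ] [-6.4 15.6  8.8]
scene [(95, 246, np.float64(-18.3)), (120, 243, np.float64(-16.4)), (145, 268, np.float64(-16.2)), (165, 273, np.float64(-16.5)), (185, 209, np.float64(-17.8))]
bar 240 [[-47.0, -86.0, 223.0], [-44.0, 23.0, 248.0], [-37.0, 87.0, 252.0]]
top [(95, 0, 0), (120, 19, np.float64(-14.3)), (145, 35, np.float64(-15.6)), (165, 43, np.float64(-14.7)), (185, 45, np.float64(-17.3))]
bar 107 [[-46.0, -88.0, 233.0], [-42.0, -59.0, 249.0], [-35.0, -26.0, 251.0]]
```

```bash
python3 -m creep '{"translation":[[-0.3,0.5,0],[-1.5,2.3,0],[-4,6.2,3],[-5.5,8.6,6],[-6.5,10,8],[-6.5,10,8],[-6.5,10,8]],"delta_rot":[[0,0,0],[0,0,0],[0,0,0],[0,0,0],[0,0,0],[0,0,0],[0,0,0]],"hand":[0,0,0,0,0,0,0]}'; python3 st.py; python3 door.py
python3 - <<'E'
from d import *
im,d,P=cloud("scene");cv2.imwrite("pics/final.png",im[...,::-1])
for n,(a,b,c,e),o in (("bowl",(240,230,290,282),(570,59)),("mug",(220,180,260,232),(704,-43)),("tin",(178,205,216,258),(754,91))):
    p=P[b:e,a:c].reshape(-1,3);q=p[(p[:,2]>35)&(p[:,2]<200)];q=q[q[:,2]>np.percentile(q[:,2],97)-12]
    print(n,len(q),np.round(cv2.minAreaRect(q[:,:2].astype(np.float32))[0]),o)
E
```

```text
clock: 42.8
position: [463.4, -111.3, 282.4]
ee_rot: [-0.282, 0.959, 0.002, -0.002]
contact_force: [0.1, 0.0, -0.8]
gripper_width: -0.0
grasp_force: 0.0
42.8 oven -175.9 3.6 282.4 dir -0.005 -0.002 -1.0 [ 0.1   0.08 -0.21 -0.   -1.28 -1.1 ] [ 0.1  0.  -0.8]
scene [(95, 243, np.float64(-18.4)), (120, 253, np.float64(-16.5)), (145, 250, np.float64(-16.4)), (165, 224, np.float64(-16.4)), (185, 171, np.float64(-18.1))]
bar 169 [[-48.0, -87.0, 223.0], [-44.0, 46.0, 248.0], [-38.0, 88.0, 252.0]]
top [(95, 120, np.float64(-16.9)), (120, 107, np.float64(-14.8)), (145, 103, np.float64(-14.9)), (165, 107, np.float64(-14.7)), (185, 71, np.float64(-16.1))]
bar 104 [[-45.0, -88.0, 229.0], [-42.0, -61.0, 248.0], [-36.0, -24.0, 252.0]]
bowl 306 [569.  60.] (570, 59)
mug 222 [711. -41.] (704, -43)
tin 594 [753.  91.] (754, 91)
```

View pics/final.png

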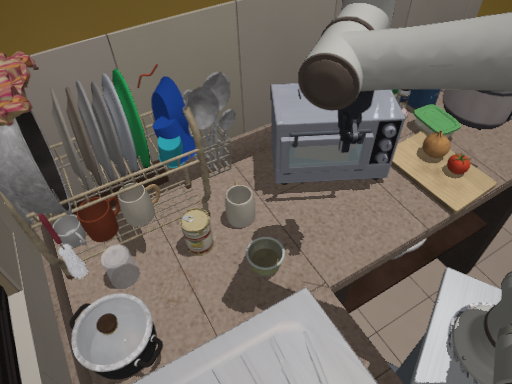

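The door is shut: its face is vertical and the bar is at its shut position. The mug, tin and bowl stand where they were, and the arm is clear, so I'll hand in.

```bash
python3 -c "
from bench import job_done
print(job_done())"
```

```text
the job is handed in; nothing more can be done
None
```

The job is handed in: the dish stands level inside the oven, turned about 14° but fully behind the door, which is shut by my last camera check. The mug, tin and bowl have not noticeably moved; the hand-in returned no verdict.

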